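Zero and load the classroom weighing rail

ROBOT

A 7-joint arm with a two-finger parallel gripper is mounted at the origin on the work surface. World frame = base frame: x ahead of the robot, y to its left, z up, the work surface at z = 0. Lengths are in m, angles in rad, forces in N, time in s.
With the tool pointing down it reaches from about 0.425 to 0.925 m from the base axis. Payload 6.8 kg.
Tool frame: the origin (TCP) lies midway between the tips of the shut fingers; the grasp point (between the pads) lies 19 mm behind it; x points along the fingers, z is the direction in which the jaws open and shut, and the axes are right-handed (so a half turn about x gives the same grasp; the last joint's range is limited). The gripper opens to 85 mm and grips with 20 to 120 N. Pads are 22 mm wide; open, the fingers measure 114 mm over their backs; the gripper's body (76 mm by 85 mm) begins 54 mm behind the grasp point. The pads swing forward as they close: fully open they stand 13 mm farther back than shut.
Start: joints at [1.156, 0.477, 0.022, 1.555, -0.011, 1.109, -0.083], TCP at [0.204, -0.643, 0.231] pointing down, gripper open.
Joint ranges: [-2.96, 2.96], [-0.34, 2.1], [-1.41, 1.46], [0.24, 2.44], [-1.37, 4.51], [0.17, 1.92], [-2.96, 2.96]. Speed limits (rad/s): [2.39, 2.39, 3.14, 3.14, 3.14, 3.14, 3.14].

INTERFACE

Orientations are given as a unit quaternion [w, x, y, z].
In Python, from station import bot gives the robot as it stands. The module is installed in compiled form; this text tells all that it offers.
- The arm moves only by the shell command python3 -m jog 'ROWS' [FORCE]. ROWS is text: rows parted by semicolons, each of 7 numbers parted by spaces: the shift along the tool's x, y, z in mm, then the turn, a rotation vector about the tool's x, y, z in units of 6 degrees (1.0 is 6 degrees), then the finger opening in mm, from 0 to 85.4. A call has 1 to 5 rows; each row shifts and turns the commanded pose from where the row before left it, along the tool's axes as they then stand; what a row does not reach is not made up. A row lasts 1/10 s, in which the tool goes at most 50 mm and 8.59 degrees, less where a joint would pass 70% of its speed; a pose out of reach is approached as far as the arm can. A call with a gripper value outside its range is refused whole. The fingers move at their own pace and stop on an object; FORCE is the grip in N (left out, the last holds). Time passes only in rows, so rows that do not move let the fingers close. It gives the time, the measured TCP pose, the force and the opening at its end, in the units of the state.
- bot.get_obs(): the state, without advancing time (a new reading comes with each control period).
- bot.read_camera(name): name is "scene" or "top" or "wrist"; returns (picture, depth): 420x560x3 uint8, red, green, blue; 420x560 float32, m along the optical axis (not along the pixel's ray), 0 where there is no reading.
- bot.calibration(name): a dict with "fx", "fy", "cx", "cy" (pixels), "D" ([k1, k2, p1, p2, k3] as OpenCV has them; the pictures are not rectified), "T" (4x4, takes a point from camera to world coordinates). Camera axes: x right, y up, looking along -z (the intrinsics and any distortion apply to the point x, -y, -z); pixel columns grow to the right and rows downward; lengths in m; the calibration is good to about 2 mm. A picture is of the moment at which its call begins: read the wrist's pose just before it. calibration takes no time and is no camera call; for the wrist camera it gives the pose at the moment of the call.
- bot.hand_in(): hands the job in, once; it reports no verdict.
The state is a dict: "t": time; "q": joint angles; "joint_vel": joint speeds; "joint_torque": joint torques, N m; "eef_pos": TCP position; "tool_rot": TCP orientation; "contact_force": force on the tool from outside, world axes, zero at the start; "torque": the same for the moment, N m; "gripper_width": opening from 0.0 (shut) to 1.0 (fully open).
Only numpy, scipy, OpenCV 4.12 (cv2) and the standard library are available. Lean on these libraries where they do the work, as an engineer would, in place of code of your own. Each camera call takes 0.05 s, during which the arm holds its last target.

TASK

Lift the finished carton (green band) off the weighing rail and put it in the grey tray, then, with the rail empty, zero the scale by pushing its recessed red button fully in with the orange stylus. After that lay every blue-banded carton that is there squarely across the narrow rail so that it balances level, and leave the stylus lying back in its black rest. Do not knock over or push away the two paper cups.

Things in the scene. Friction and masses are not known exactly. Their poses are not given: they have to be found in the camera images.
- rail_mid (a point): middle of the top face of the fixed aluminium weighing rail: 24 mm wide (x), 360 mm long (y), 14 mm thick, its top 40 mm above the table, on two posts. Its y runs along the rail towards the white console, its x across the rail, horizontally away from the robot, z up
- scale: the fixed unit that carries the rail: origin on the table, 35 mm along +y from below rail_mid, same axes. Grey base 12 mm thick, 60 mm wide under the rail. White console 110 mm wide, centred at y = +215 mm, 15 mm past the rail's end: a 100 mm tall panel facing the robot leans back 0.6 rad, its face from x = -60 mm at the base to -3 mm at the top (z 94 mm); behind it a block 86 mm high
- button_face (a point): centre of the front of the round red zero button (15 mm diameter), 6 mm down in an 18 mm square opening with a blue edge, in the middle of the console's sloping panel. Its own x axis is the way it is pushed, square into the panel: along the rail's +x and 0.6 rad downwards. y along the rail's +y
- zero_button (a joint): how far the zero button is pushed in, in m: 0 = out, 0.005 = fully in. Spring: about 1 N to start, 4 N fully in; springs back when let go
- stylus_mid (a point): centre of the orange stylus handle, a square bar 110 mm long (x) and 16 x 16 mm; a steel pin of 6 mm diameter sticks out 45 mm from its +x end. 45 g; loose, at first lying in its rest
- stylus_tip (a point): end of the stylus pin, 100 mm along +x from stylus_mid, same axes
- rest_mid (a point): middle of the black stylus rest (fixed), at the height of its two saddles, 30 mm above the table. The stylus lies along the rest's x (either way round) on two saddles, 8 mm thick, 72 mm apart along x; each has a 28 mm wide notch between 9 mm high prongs; between the saddles it is open down to the 6 mm base plate (110 x 50 mm)
- tray_in (a point): centre of the inner floor (4 to 5 mm above the table) of the fixed grey tray, 200 mm (x) by 150 mm (y), walls 26 mm high and 4 mm thick
- old_mid (a point): centre of the finished carton: cardboard with a green band, 104 mm long (x), 38 mm wide (y), 40 mm high, about 80 g, balance point at its centre; loose, at first lying across the rail
- cup1_mid (a point): centre of a white paper cup with a flat white lid (bystander), 56 mm diameter at the top, 57 mm high; loose, upright
- cup2_mid (a point): centre of the second such paper cup
- c1_mid (a point): centre of a carton to be weighed: cardboard with a blue band, 104 mm long (x), 38 mm wide (y), 40 mm high, about 80 g, balance point at its centre; loose, on the table; may be absent
- c2_mid (a point): centre of blue-banded carton 2, same shape; may be absent
- c3_mid (a point): centre of blue-banded carton 3, same shape; may be absent
- c4_mid (a point): centre of blue-banded carton 4, same shape; may be absent
- c5_mid (a point): centre of blue-banded carton 5, same shape; may be absent
Things that resemble listed ones, but are neither listed nor needed, are in the scene too. Leave any purple look-alike of the part that bears c1_mid alone. What is shaped like the part that bears old_mid but turquoise is not meant.

How it is judged:
On the way, in this order (a step that is already met when the one before it is completed fails the run):
1. the green-banded carton lies in the tray, let go (x of old_mid in the frame of tray_in between -0.09 and 0.09 m and y of old_mid in the frame of tray_in between -0.065 and 0.065 m and z of old_mid in the frame of tray_in between 0.01 and 0.04 m and linear speed of old below 0.03 m/s and contact force between the fingers and old below 0.1 N), for 0.2 s.
2. the zero button is pushed fully in by the stylus while no carton is on the rail (value of joint zero_button above 0.0042 m and contact force between stylus and zero_button above 0.5 N and height (world z) of each of old_mid, c1_mid, c2_mid, c3_mid, c4_mid, c5_mid below 0.045 m), for 0.1 s.
At the end, for the whole second after the job is handed in: Each blue carton present rests level on the rail, centre within 13 mm of its centre line, across it within 0.3 rad; the green carton lies in the tray; the stylus lies level on both saddles, within 20 mm of the rest's middle and 0.2 rad of its line; all released and still (all of step 1 and horizontal distance between stylus_mid and rest_mid below 0.02 m and z of stylus_mid in the frame of rest_mid between 0.005 and 0.014 m and angle between stylus_mid's own x axis and vertical between 1.48 and 1.66 rad and angle between the x axis of stylus_mid and the x axis of rest_mid, either way round below 0.2 rad and linear speed of each of stylus, c1, c2, c3, c4, c5 below 0.03 m/s and contact force between the fingers and stylus below 0.1 N and x of c1_mid in the frame of rail_mid between -0.013 and 0.013 m and y of c1_mid in the frame of rail_mid between -0.18 and 0.18 m and z of c1_mid in the frame of rail_mid between 0.014 and 0.026 m and angle between c1_mid's own x axis and vertical between 1.45 and 1.69 rad and angle between the x axis of each of c1_mid, c2_mid, c3_mid, c4_mid, c5_mid and the x axis of rail_mid, either way round below 0.3 rad and contact force between the fingers and c1 below 0.1 N and x of c2_mid in the frame of rail_mid between -0.013 and 0.013 m and y of c2_mid in the frame of rail_mid between -0.18 and 0.18 m and z of c2_mid in the frame of rail_mid between 0.014 and 0.026 m and angle between c2_mid's own x axis and vertical between 1.45 and 1.69 rad and contact force between the fingers and c2 below 0.1 N and x of c3_mid in the frame of rail_mid between -0.013 and 0.013 m and y of c3_mid in the frame of rail_mid between -0.18 and 0.18 m and z of c3_mid in the frame of rail_mid between 0.014 and 0.026 m and angle between c3_mid's own x axis and vertical between 1.45 and 1.69 rad and contact force between the fingers and c3 below 0.1 N and x of c4_mid in the frame of rail_mid between -0.013 and 0.013 m and y of c4_mid in the frame of rail_mid between -0.18 and 0.18 m and z of c4_mid in the frame of rail_mid between 0.014 and 0.026 m and angle between c4_mid's own x axis and vertical between 1.45 and 1.69 rad and contact force between the fingers and c4 below 0.1 N and x of c5_mid in the frame of rail_mid between -0.013 and 0.013 m and y of c5_mid in the frame of rail_mid between -0.18 and 0.18 m and z of c5_mid in the frame of rail_mid between 0.014 and 0.026 m and angle between c5_mid's own x axis and vertical between 1.45 and 1.69 rad and contact force between the fingers and c5 below 0.1 N); the robot touches nothing.
It fails at once if a paper cup is knocked over or pushed more than 60 mm away (angle between any of cup1_mid, cup2_mid's own z axis and vertical above 0.7 rad or distance of any of cup1_mid, cup2_mid from where it was at the start of the episode above 0.06 m).
Of c1, c2, c3, c4, c5 only 3 to 5 are there at a start; the rules pass over those that are not, and their reading is None.
At some moment in a run one of stylus may be knocked a few centimetres aside while the robot is not near it.
It also fails if it takes over 210 s, if anything falls off the work surface, if the arm or the gripper's body presses on something with over 40 N, if the wrist force passes 120 N, or if a joint passes its speed limit or range.

## Working session

There is one attempt and no reset: what is moved stays moved. The work goes in short steps, Python scripts to look and compute and a shell command to move; the robot and the scene stay as the last step left them, time stands still between calls to the robot, and variables do not carry over. Pictures are saved under pics/ and viewed, and the job is handed in when it is done.

```bash
ls; mkdir -p pics; python3 - <<'E'
from station import bot
import cv2,numpy as np
np.set_printoptions(precision=4,suppress=True)
print(bot.get_obs())
for n in ("scene","top","wrist"):
    im,d=bot.read_camera(n); c=bot.calibration(n)
    np.savez(f"pics/{n}0.npz",im=im,d=d,**c)
    cv2.imwrite(f"pics/{n}0.png",im[:,:,::-1]); print(n,c)
E
```

```text
pics
{'t': 0.0, 'q': array([ 1.1559,  0.4778,  0.0224,  1.5565, -0.0115,  1.1093, -0.0831]), 'joint_vel': array([ 0.0008,  0.0002,  0.0004, -0.0008,  0.0002, -0.0003, -0.0015]), 'joint_torque': array([  0.0003, -59.6444,   1.6083, -28.1195,   0.0125,   0.0094,
        -0.    ]), 'eef_pos': array([ 0.2036, -0.6429,  0.2303]), 'tool_rot': array([ 0.57  ,  0.4181,  0.5711, -0.4174]), 'contact_force': array([-0.2557,  0.1787,  0.1592]), 'torque': array([-0.0547, -0.0244,  0.01  ]), 'gripper_width': 1.0006188250423342}
scene {'fx': 443.4955781563327, 'fy': 443.4955781563327, 'cx': 285.37269045142466, 'cy': 220.75570452540097, 'D': array([-0.1056,  0.    ,  0.    ,  0.    ,  0.    ]), 'T': array([[-0.8536, -0.2907,  0.4322,  0.9636],
       [ 0.5208, -0.4714,  0.7117,  0.7634],
       [-0.0032,  0.8326,  0.5538,  0.6263],
       [ 0.    ,  0.    ,  0.    ,  1.    ]])}
top {'fx': 458.3886216649577, 'fy': 458.3886216649577, 'cx': 282.0986478954289, 'cy': 208.00491259958872, 'D': array([0.0005, 0.    , 0.    , 0.    , 0.    ]), 'T': array([[-0.0137,  0.9958, -0.0906,  0.451 ],
       [-0.9997, -0.0119,  0.0206,  0.0523],
       [ 0.0194,  0.0909,  0.9957,  1.2166],
       [ 0.    ,  0.    ,  0.    ,  1.    ]])}
wrist {'fx': 328.57388771046016, 'fy': 328.57388771046016, 'cx': 278.17497845235084, 'cy': 205.8167315600222, 'D': array([-0.0787,  0.    ,  0.    ,  0.    ,  0.    ]), 'T': array([[ 0.3019,  0.9048,  0.3002,  0.282 ],
       [-0.9533,  0.287 ,  0.0936, -0.618 ],
       [-0.0015, -0.3145,  0.9493,  0.372 ],
       [ 0.    ,  0.    ,  0.    ,  1.    ]])}
```

View pics/top0.png

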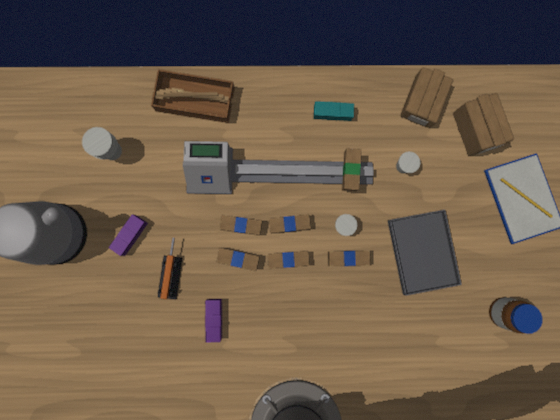

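View pics/scene0.png

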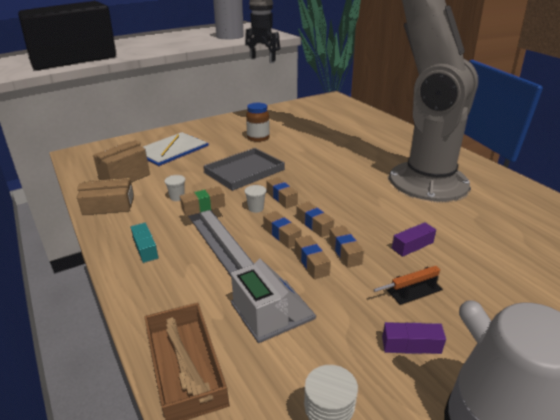

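View pics/wrist0.png

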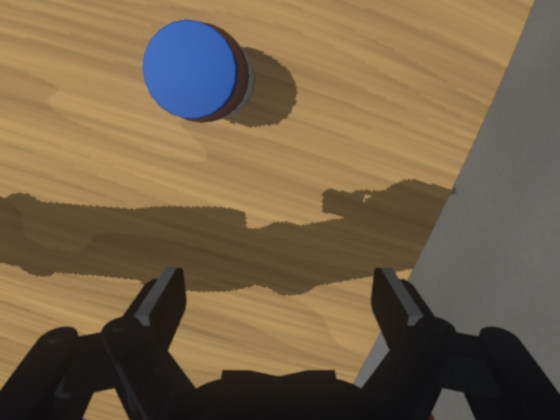

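```bash
cat > h.py <<'E'
import numpy as np,cv2
from scipy.spatial.transform import Rotation as R
np.set_printoptions(precision=4,suppress=True)
def load(n): return dict(np.load(f"pics/{n}.npz"))
def shot(n,tag):
    from station import bot
    c=bot.calibration(n); im,d=bot.read_camera(n)
    np.savez(f"pics/{tag}.npz",im=im,d=d,**c); cv2.imwrite(f"pics/{tag}.png",im[:,:,::-1])
    return dict(im=im,d=d,**c)
def rays(s,uv):
    K=np.array([[s['fx'],0,s['cx']],[0,s['fy'],s['cy']],[0,0,1]],float)
    p=cv2.undistortPoints(np.asarray(uv,float).reshape(-1,1,2),K,np.asarray(s['D'],float)).reshape(-1,2)
    return np.c_[p[:,0],-p[:,1],-np.ones(len(p))]
def cloud(s,uv):
    uv=np.asarray(uv); d=s['d'][uv[:,1].astype(int),uv[:,0].astype(int)]
    P=rays(s,uv)*d[:,None]; return (P@s['T'][:3,:3].T+s['T'][:3,3])[d>0]
def onplane(s,uv,z):
    r=rays(s,uv)@s['T'][:3,:3].T; o=s['T'][:3,3]
    return o+r*((z-o[2])/r[:,2])[:,None]
def proj(s,P):
    P=(np.atleast_2d(P)-s['T'][:3,3])@s['T'][:3,:3]
    K=np.array([[s['fx'],0,s['cx']],[0,s['fy'],s['cy']],[0,0,1]],float)
    q=P*[1,-1,-1]
    return cv2.projectPoints(q,np.zeros(3),np.zeros(3),K,np.asarray(s['D'],float))[0].reshape(-1,2)
def crop(s,x0,y0,x1,y1,k,out):
    cv2.imwrite(out,cv2.resize(np.ascontiguousarray(s['im'][y0:y1,x0:x1,::-1]),None,fx=k,fy=k,interpolation=cv2.INTER_CUBIC))
def q2R(q): return R.from_quat([q[1],q[2],q[3],q[0]])
def down(yaw,tilt=0):
    """tool pointing down, jaw axis z at angle yaw in the world xy plane"""
    x=np.array([0,0,-1.]); z=np.array([np.cos(yaw),np.sin(yaw),0]); return R.from_matrix(np.c_[x,np.cross(z,x),z])
def go(pos,Rt):
    """print the shift in tool axes (mm) and turn (units) from the measured pose"""
    from station import bot
    o=bot.get_obs(); Rc=q2R(o['tool_rot']); d=Rc.inv().apply(np.array(pos)-o['eef_pos'])*1000
    w=(Rc.inv()*Rt).as_rotvec()/np.radians(6)
    print('t',round(o['t'],2),'pos',o['eef_pos'],'shift',d.round(1),'turn',w.round(2),'| |',np.linalg.norm(d).round(1),'rows>=',max(np.linalg.norm(d)/50,np.linalg.norm(w)*6/8.59).round(1))
def boxfit(P):
    (c,wh,a)=cv2.minAreaRect((P[:,:2]*1000).astype(np.float32)); 
    w,h=wh
    if w<h: w,h=h,w; a+=90
    return np.array(c)/1000,w,h,(a+90)%180-90
E
python3 - <<'E'
from h import *
s=load('top0')
hsv=cv2.cvtColor(s['im'],cv2.COLOR_RGB2HSV)
def blobs(lo,hi,mn=15):
    m=cv2.inRange(hsv,lo,hi); n,l,st,c=cv2.connectedComponentsWithStats(m)
    for i in range(1,n):
        if st[i,4]>=mn:
            v,u=np.where(l==i); P=cloud(s,np.c_[u,v])
            print(c[i].round(1),st[i,4],'med',np.median(P,0),boxfit(P))
for nm,lo,hi in(("blue",(105,150,60),(125,255,255)),("green",(40,100,30),(80,255,255)),("orange",(2,200,120),(15,255,255)),("red",(0,170,60),(8,255,255)),("purple",(128,100,40),(160,255,255))):
    print(nm); blobs(lo,hi)
# height map cartons: depth >15mm
v,u=np.mgrid[0:420,0:560]; P=cloud(dict(s,d=np.maximum(s['d'],1e-6)),np.c_[u.ravel(),v.ravel()]).reshape(420,560,3)
np.save('pics/P.npy',P)
m=(P[...,2]>.025).astype(np.uint8); n,l,st,c=cv2.connectedComponentsWithStats(m)
print('raised')
for i in range(1,n):
    if st[i,4]>40:
        Q=P[l==i]; print(c[i].round(),st[i,4],Q[:,2].max().round(3),*boxfit(Q))
crop(s,150,100,400,310,3.2,'pics/topc.png')
E
```

```text
blue
[498.6 206.7] 175 med [ 0.5566 -0.5507  0.0108] (array([ 0.5582, -0.5497]), 204.7799835205078, 7.295736312866211, 16.28666877746582)
[240.1 224.7] 139 med [0.5157 0.1364 0.0413] (array([0.5167, 0.1359]), 35.897003173828125, 25.75432777404785, -9.062515258789062)
[289.1 223.6] 142 med [0.5167 0.0109 0.0417] (array([0.5174, 0.0102]), 36.90816879272461, 25.134675979614258, 6.203505516052246)
[237.3 258.6] 141 med [0.4291 0.1444 0.0417] (array([0.43  , 0.1438]), 35.583675384521484, 25.09758758544922, -12.1256103515625)
[349.4 257.6] 138 med [ 0.4276 -0.1419  0.0412] (array([ 0.4288, -0.1425]), 33.274269104003906, 24.588842391967773, -1.1910171508789062)
[288.  259.5] 139 med [0.427  0.0148 0.0415] (array([0.4259, 0.0147]), 33.1608772277832, 25.733125686645508, -0.7334823608398438)
[526.2 318.2] 691 med [ 0.2813 -0.5466  0.1208] (array([ 0.2799, -0.5479]), 67.1165771484375, 66.91690826416016, -70.21074867248535)
green
[205.3 150. ] 208 med [0.7012 0.2191 0.0884] (array([0.7022, 0.218 ]), 62.723087310791016, 23.591798782348633, 89.81057739257812)
[351.2 168.4] 178 med [ 0.6531 -0.146 
[... 1759 characters left out ...]
9844 132.93968200683594 -66.21545219421387
[238. 259.] 621 1.217 [0.4281 0.1246] 142.20510864257812 52.84281921386719 87.19881439208984
[288. 260.] 614 1.217 [0.4272 0.0134] 104.8687515258789 46.15144348144531 88.99146270751953
[349. 258.] 628 1.217 [ 0.428  -0.0718] 249.2459716796875 39.45534896850586 88.52299499511719
[426. 291.] 54 1.217 [ 0.3803 -0.1648] 454.9231872558594 40.60580825805664 77.06245422363281
[213. 321.] 677 1.217 [0.3507 0.161 ] 283.5694580078125 84.1264419555664 -30.791767120361328
[517. 316.] 1393 1.217 [ 0.3778 -0.2725] 661.1280517578125 79.55436706542969 70.43586730957031
[297. 411.] 878 1.217 [ 0.2395 -0.0049] 419.89361572265625 140.89068603515625 -1.4320526123046875
```

View pics/topc.png

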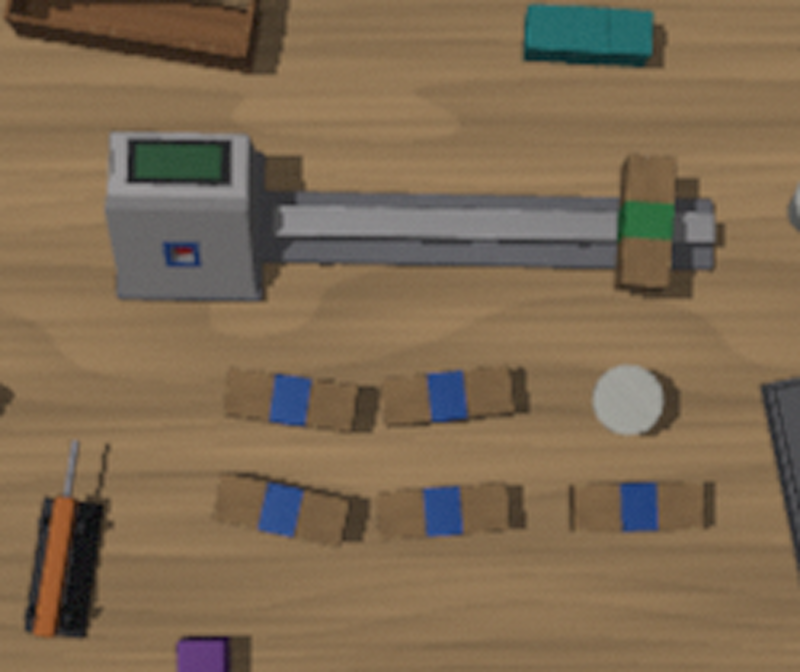

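```bash
cat >> h.py <<'E'
def grid(s):
    v,u=np.mgrid[0:420,0:560]; d=s['d'].astype(float)
    P=(rays(s,np.c_[u.ravel(),v.ravel()])*d.reshape(-1,1))@s['T'][:3,:3].T+s['T'][:3,3]
    P=P.reshape(420,560,3); P[d<=0]=np.nan; return P
def comps(P,z0,z1,mn=40,roi=None):
    m=((P[...,2]>z0)&(P[...,2]<z1)).astype(np.uint8)
    if roi is not None:
        k=np.zeros_like(m); k[roi[1]:roi[3],roi[0]:roi[2]]=1; m*=k
    n,l,st,c=cv2.connectedComponentsWithStats(m,connectivity=4)
    for i in range(1,n):
        if st[i,4]>=mn: Q=P[l==i]; cc,w,h,a=boxfit(Q); print(c[i].round(),st[i,4],'z',np.median(Q[:,2]).round(4),'c',cc.round(4),'L',round(w,1),'W',round(h,1),'ang',round(a,2))
E
python3 - <<'E'
from h import *
s=load('top0'); P=grid(s)
print('valid',np.isfinite(P[...,2]).mean(),'table',np.nanmedian(P[300:400,330:480,2]))
print('37-46');comps(P,.036,.047)
print('75-85');comps(P,.075,.085)
print('52-62');comps(P,.05,.065)
print('tray walls');comps(P,.022,.035,roi=(380,200,470,300),mn=15)
print('stylus');comps(P,.026,.06,roi=(150,230,190,305),mn=15)
E
```

```text
valid 0.9960119047619047 table 0.0009521865255657236
37-46
[186.  94.] 356 z 0.0425 c [0.8642 0.2701] L 179.8 W 45.4 ang -86.93
[334. 109.] 564 z 0.0409 c [ 0.8176 -0.1135] L 104.3 W 39.9 ang 86.36
[414. 116.] 50 z 0.0422 c [ 0.7972 -0.3229] L 63.2 W 8.0 ang 58.53
[289. 170.] 980 z 0.0409 c [0.6573 0.0083] L 280.8 W 25.0 ang 88.54
[367. 171.] 119 z 0.0408 c [ 0.6513 -0.1932] L 34.2 W 23.8 ang 89.08
[207. 183.] 159 z 0.042 c [0.628  0.2196] L 110.2 W 20.7 ang 89.39
[ 79. 231.] 56 z 0.0414 c [0.5052 0.5467] L 84.7 W 13.9 ang 5.7
[127. 235.] 621 z 0.041 c [0.4937 0.4254] L 104.1 W 39.8 ang -34.33
[290. 224.] 586 z 0.041 c [0.5173 0.009 ] L 103.8 W 38.5 ang -83.98
[241. 225.] 586 z 0.0412 c [0.5154 0.1348] L 103.7 W 38.7 ang 82.14
[172. 250.] 57 z 0.0422 c [0.4542 0.3093] L 60.9 W 9.5 ang -2.1
[238. 259.] 606 z 0.041 c [0.4279 0.143 ] L 103.8 W 38.8 ang 76.42
[288. 260.] 607 z 0.0411 c [0.425  0.0138] L 103.6 W 38.5 ang -85.85
[350. 259.] 598 z 0.0412 c [ 0.4262 -0.1431] L 105.4 W 38.3 ang 89.2
[213. 321.] 634 z 0.041 c [0.2748 0.2067] L 104.0 W 38.4 ang -0.32
[299. 404.] 45 z 0.0404 c [
[... 463 characters left out ...]
[469. 130.] 134 z 0.0572 c [ 0.7563 -0.4596] L 126.8 W 12.6 ang 22.06
[409. 162.] 364 z 0.0581 c [ 0.6701 -0.3011] L 54.6 W 53.7 ang 39.14
[194. 178.] 88 z 0.058 c [0.6363 0.2509] L 46.3 W 13.1 ang 85.22
[218. 178.] 100 z 0.0575 c [0.6326 0.1942] L 59.3 W 15.8 ang -88.03
[ 74. 235.] 130 z 0.0576 c [0.4959 0.5554] L 123.2 W 30.7 ang -3.51
[346. 225.] 373 z 0.0579 c [ 0.5112 -0.1344] L 54.3 W 50.9 ang 89.72
[502. 311.] 95 z 0.0566 c [ 0.2911 -0.5263] L 76.9 W 29.7 ang -26.2
[300. 409.] 119 z 0.061 c [ 0.0593 -0.0105] L 104.1 W 23.5 ang 80.5
tray walls
[426. 254.] 481 z 0.0262 c [ 0.4394 -0.3437] L 199.9 W 152.7 ang 9.85
stylus
[168. 274.] 424 z 0.0454 c [0.4086 0.3188] L 154.2 W 36.7 ang -7.81
```

```bash
python3 - <<'E'
from h import *
s=load('top0'); P=grid(s); hsv=cv2.cvtColor(s['im'],cv2.COLOR_RGB2HSV)
m=(P[...,2]>.036)&(P[...,2]<.046)&(P[...,1]>-.23)&(P[...,1]<.155)&(abs(P[...,0]-.655)<.02)
Q=P[m]; A=np.c_[Q[:,1],np.ones(len(Q))]
# midline by binning
ys=np.arange(-.2,.15,.01); mid=[]
for y in ys:
    q=Q[abs(Q[:,1]-y)<.006]
    if len(q)>20: mid.append((y,(q[:,0].max()+q[:,0].min())/2,np.ptp(q[:,0])))
mid=np.array(mid); print('rail slope,x0',np.polyfit(mid[:,0],mid[:,1],1),'w',mid[:,2].mean(),'yends',Q[:,1].min(),Q[:,1].max(),'z',np.median(Q[:,2]))
# orange
m=(hsv[...,0]<18)&(hsv[...,1]>170)&(hsv[...,2]>90); m[:, :150]=0;m[:,190:]=0;m[:230]=0;m[310:]=0
v,u=np.where(m); Q=P[m]; print('orange',len(Q),np.nanmedian(Q,0)); t=Q[Q[:,2]>.04]; print(boxfit(t))
v,u=np.where((P[...,2]>.012)&(P[...,2]<.042)); 
m=(P[...,2]>.025)&(P[...,0]>.475)&(P[...,0]<.56)&(abs(P[...,1]-.31)<.04); print('pin',P[m][:, :].round(4)[:12],m.sum())
m=(P[...,2]>.022)&(P[...,2]<.045)&(abs(P[...,1]-.31)<.05)&(P[...,0]>.33)&(P[...,0]<.475)
# dark rest
k=(s['im'].max(2)<45); m=k&(abs(P[...,1]-.31)<.06)&(P[...,0]>.32)&(P[...,0]<.48)&(P[...,2]>.004); Q=P[m]; print('rest',len(Q),boxfit(Q),np.unique(Q[:,2].round(2),return_counts=True))
crop(s,145,225,205,310,9,'pics/sty.png')
crop(load('scene0'),340,240,460,320,6,'pics/sty2.png')
E
```

```text
rail slope,x0 [0.0284 0.6569] w 0.023145308541389145 yends -0.21025074168034258 0.14885735317977034 z 0.040847110788197916
orange 246 [0.3866 0.3208 0.0469]
(array([0.3871, 0.3208]), 106.30432891845703, 15.831067085266113, -9.2158203125)
pin [[0.4844 0.3061 0.0459]
 [0.4845 0.3048 0.0401]
 [0.482  0.3069 0.0422]
 [0.4818 0.3035 0.0462]
 [0.4795 0.3076 0.039 ]
 [0.4795 0.3052 0.0382]
 [0.4771 0.3108 0.0357]
 [0.4769 0.3067 0.043 ]
 [0.4768 0.3042 0.0426]] 9
rest 334 (array([0.385 , 0.3203]), 105.94738006591797, 45.771018981933594, -8.539207458496094) (array([0.  , 0.01, 0.02, 0.03, 0.04]), array([ 34, 241,   7,  26,  26]))
```

View pics/sty.png

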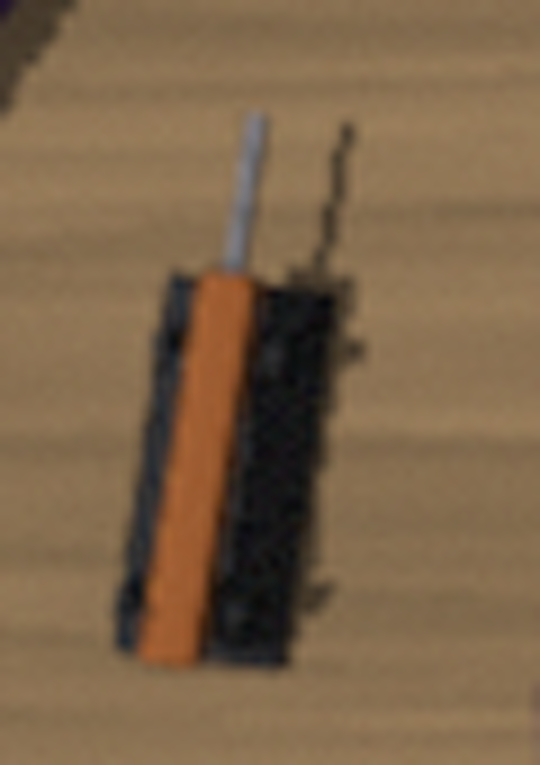

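```bash
python3 - <<'E'
from h import *
go([.651,-.150,.22],down(np.radians(85.5)))
go([.651,-.150,.22],down(np.radians(-94.5)))
E
```

```text
t 0.15 pos [ 0.2038 -0.643   0.2305] shift [  11.   575.3 -334.9] turn [-26.32  -0.    -0.02] | | 665.7 rows>= 18.4
t 0.15 pos [ 0.2038 -0.643   0.2305] shift [  11.   575.3 -334.9] turn [ 3.68 -0.01  0.  ] | | 665.7 rows>= 13.3
```

```bash
python3 -m jog '0 41 -24 0 0 0 85;0 41 -24 0 0 0 85;0 41 -24 0 0 0 85;0 41 -24 0 0 0 85;0 41 -24 0 0 0 85' 40; python3 -m jog '0 41 -24 0 0 0 70;0 41 -24 0 0 0 70;0 41 -24 0 0 0 70;0 41 -24 0 0 0 70;0 41 -24 0 0 0 70'; python3 -m jog '0 41 -24 0 0 0 70;0 41 -24 0 0 0 70;0 41 -24 0 0 0 70;0 41 -24 0 0 0 70'; python3 -m jog '0 0 0 1.2 0 0 70;0 0 0 1.2 0 0 70;0 0 0 1.2 0 0 70;0 0 0 0 0 0 70'
python3 - <<'E'
from h import *
go([.651,-.150,.15],down(np.radians(-94.5)))
E
```

```text
t: 0.65
eef_pos: [0.3639, -0.4655, 0.2312]
tool_rot: [0.57, 0.418, 0.571, -0.418]
contact_force: [1.8, -0.8, -0.3]
gripper_width: 0.993
t: 1.15
eef_pos: [0.5231, -0.2893, 0.2312]
tool_rot: [0.57, 0.418, 0.571, -0.418]
contact_force: [0.5, -0.6, 0.5]
gripper_width: 0.82
t: 1.55
eef_pos: [0.6504, -0.1484, 0.2311]
tool_rot: [0.57, 0.418, 0.571, -0.418]
contact_force: [1.0, -0.7, 0.2]
gripper_width: 0.815
t: 1.95
eef_pos: [0.6494, -0.1496, 0.2309]
tool_rot: [-0.482, -0.517, -0.482, 0.518]
contact_force: [0.2, 0.5, -0.4]
gripper_width: 0.821
t 1.95 pos [ 0.6494 -0.1496  0.2309] shift [80.9  1.7  0.2] turn [0.07 0.   0.01] | | 80.9 rows>= 1.6
```

```bash
python3 -m jog '45 1 0 0 0 0 70;45 1 0 0 0 0 70;45 0 0 0 0 0 70;30 0 0 0 0 0 70;20 0 0 0 0 0 70'; python3 -m jog '0 0 0 0 0 0 20;0 0 0 0 0 0 20;0 0 0 0 0 0 20;0 0 0 0 0 0 20;0 0 0 0 0 0 20' 40; python3 -m jog '-30 0 0 0 0 0 20;-40 0 0 0 0 0 20;-40 0 0 0 0 0 20;-40 0 0 0 0 0 20'
python3 - <<'E'
from h import *
s=shot('wrist','w1')
go([.44,-.345,.19],down(np.radians(-170.)))
go([.44,-.345,.19],down(np.radians(-80.)))
E
```

```text
t: 2.45
eef_pos: [0.6497, -0.1497, 0.0431]
tool_rot: [-0.482, -0.516, -0.484, 0.517]
contact_force: [0.1, -0.2, 0.1]
gripper_width: 0.821
t: 2.95
eef_pos: [0.6522, -0.1501, 0.0475]
tool_rot: [0.483, 0.518, 0.482, -0.517]
contact_force: [-0.0, -0.3, -0.7]
gripper_width: 0.436
t: 3.35
eef_pos: [0.6514, -0.15, 0.1984]
tool_rot: [0.482, 0.517, 0.482, -0.517]
contact_force: [1.5, 0.3, -0.4]
gripper_width: 0.436
t 3.4 pos [ 0.6553 -0.1506  0.2064] shift [  14.3 -201.3  209. ] turn [12.66 -0.07 -0.1 ] | | 290.5 rows>= 8.8
t 3.4 pos [ 0.6553 -0.1506  0.2064] shift [  14.3 -201.3  209. ] turn [-2.34  0.02 -0.11] | | 290.5 rows>= 5.8
```

View pics/w1.png

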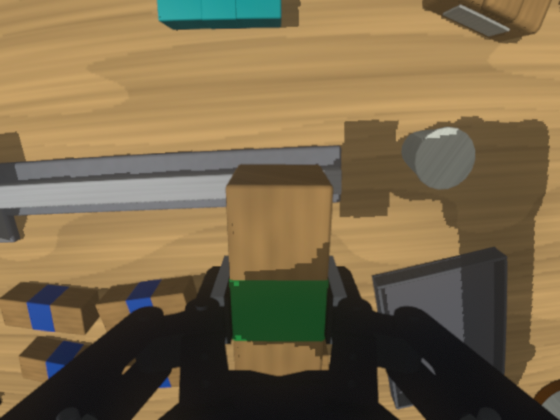

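```bash
python3 -m jog '0 -34 35 0 0 0 20;0 -34 35 0 0 0 20;0 -34 35 0 0 0 20;0 -34 35 0 0 0 20;0 -34 35 0 0 0 20'; python3 -m jog '0 -31 34 0 0 0 20;0 0 0 -1.17 0 0 20;0 0 0 -1.17 0 0 20;0 0 0 0 0 0 20'
python3 - <<'E'
from h import *
go([.4394,-.3437,.016],down(np.radians(-80.)))
E
```

```text
t: 3.9
eef_pos: [0.4682, -0.3138, 0.1968]
tool_rot: [0.483, 0.517, 0.482, -0.517]
contact_force: [0.6, -0.7, 0.1]
gripper_width: 0.439
t: 4.3
eef_pos: [0.4362, -0.3447, 0.1968]
tool_rot: [0.542, 0.454, 0.541, -0.454]
contact_force: [-1.0, 0.4, -0.7]
gripper_width: 0.438
t 4.3 pos [ 0.4362 -0.3447  0.1968] shift [180.8   3.2  -0.6] turn [ 0.01  0.01 -0.01] | | 180.8 rows>= 3.6
```

```bash
python3 -m jog '45 1 0 0 0 0 20;45 1 0 0 0 0 20;40 1 0 0 0 0 20;30 0 0 0 0 0 20;15 0 0 0 0 0 20'; python3 -m jog '4 0 0 0 0 0 20;1 0 0 0 0 0 20;0 0 0 0 0 0 55;0 0 0 0 0 0 55;0 0 0 0 0 0 55';  python3 -m jog '-30 0 0 0 0 0 65;-45 0 0 0 0 0 65;-45 0 0 0 0 0 65;-45 0 0 0 0 0 65;0 0 0 0 0 0 65'
python3 - <<'E'
from h import *
s=shot('top','t1'); s=shot('wrist','w2'); P=grid(load('t1'))
comps(P,.036,.055,roi=(380,200,470,300),mn=30)
print('sty');comps(P,.026,.06,roi=(140,220,200,315),mn=15)
E
```

```text
t: 4.8
eef_pos: [0.4384, -0.3426, 0.0188]
tool_rot: [0.54, 0.455, 0.543, -0.455]
contact_force: [0.0, 0.0, -0.2]
gripper_width: 0.439
t: 5.3
eef_pos: [0.4401, -0.3444, 0.0175]
tool_rot: [0.542, 0.455, 0.541, -0.454]
contact_force: [-0.2, -0.1, -0.7]
gripper_width: 0.644
t: 5.8
eef_pos: [0.4429, -0.3463, 0.1886]
tool_rot: [0.546, 0.455, 0.537, -0.454]
contact_force: [0.7, 0.2, 0.9]
gripper_width: 0.763
[427. 252.] 569 z 0.0447 c [ 0.4391 -0.3444] L 104.2 W 39.4 ang 9.29
sty
[142. 224.] 40 z 0.0392 c [0.518  0.3922] L 26.6 W 11.7 ang -32.46
[168. 274.] 424 z 0.0452 c [0.4086 0.3179] L 153.9 W 36.9 ang -7.19
```

View pics/t1.png

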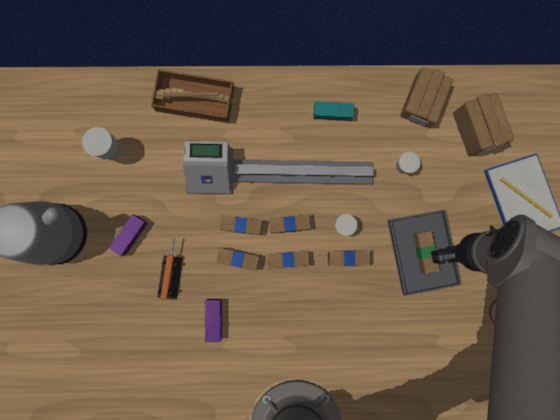

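```bash
python3 -m jog '0 0 0 1.07 0 0 65;0 0 0 1.07 0 0 65;0 0 0 1.06 0 0 65;0 0 0 0 0 0 50'
python3 - <<'E'
from h import *
go([.53,0,.19],down(np.radians(-99.2)))
Rt=down(np.radians(-99.2)); print(Rt.inv().apply(np.array([.382-.53,.3216,0]))*1000)
E
```

```text
t: 6.3
eef_pos: [0.4384, -0.3432, 0.1797]
tool_rot: [-0.457, -0.538, -0.459, 0.539]
contact_force: [0.5, -1.1, 0.3]
gripper_width: 0.604
t 6.3 pos [ 0.4384 -0.3432  0.1797] shift [ -10.1   35.3 -353.4] turn [-0.01 -0.01  0.03] | | 355.3 rows>= 7.1
[   0.     -197.514  -293.8006]
```

```bash
python3 -m jog '-2 4 -44 0 0 0 50;-2 4 -44 0 0 0 50;-2 5 -44 0 0 0 50;-2 5 -44 0 0 0 50;-2 5 -44 0 0 0 50';python3 -m jog '0 4 -44 0 0 0 50;0 4 -44 0 0 0 50;0 4 -45 0 0 0 50'; python3 -m jog '0 -28 -42 0 0 0 45;0 -28 -42 0 0 0 45;0 -28 -42 0 0 0 45;0 -28 -42 0 0 0 45;0 -28 -42 0 0 0 45'; python3 -m jog '0 -28 -42 0 0 0 45;0 -29 -42 0 0 0 45;0 0 0 0 0 0 45'
python3 - <<'E'
from h import *
s=shot('wrist','w3')
go([.382,.3216,.12],down(np.radians(-99.2)))
P=grid(s);hsv=cv2.cvtColor(s['im'],cv2.COLOR_RGB2HSV)
m=(hsv[...,0]<15)&(hsv[...,1]>190)&(hsv[...,2]>110)&(P[...,2]>.03)&(P[...,2]<.06)
Q=P[m]; print(len(Q),np.nanmedian(Q,0),boxfit(Q))
E
```

```text
t: 6.8
eef_pos: [0.4967, -0.1286, 0.1905]
tool_rot: [-0.459, -0.537, -0.46, 0.538]
contact_force: [0.5, -1.0, 0.3]
gripper_width: 0.588
t: 7.1
eef_pos: [0.5298, 0.0006, 0.1904]
tool_rot: [-0.459, -0.537, -0.459, 0.538]
contact_force: [0.7, -0.1, -0.3]
gripper_width: 0.578
t: 7.6
eef_pos: [0.4249, 0.2277, 0.1905]
tool_rot: [-0.459, -0.537, -0.459, 0.538]
contact_force: [1.4, 0.8, 0.6]
gripper_width: 0.527
t: 7.9
eef_pos: [0.3797, 0.3239, 0.191]
tool_rot: [0.461, 0.535, 0.464, -0.535]
contact_force: [-0.9, -0.2, 0.9]
gripper_width: 0.527
t 7.95 pos [0.3817 0.3202 0.1906] shift [70.6  0.2 -1.4] turn [ 0.1  -0.    0.02] | | 70.6 rows>= 1.4
1949 [0.393  0.3222 0.0447] (array([0.3879, 0.3228]), 108.62574768066406, 15.091320037841797, -8.068717956542969)
```

View pics/w3.png

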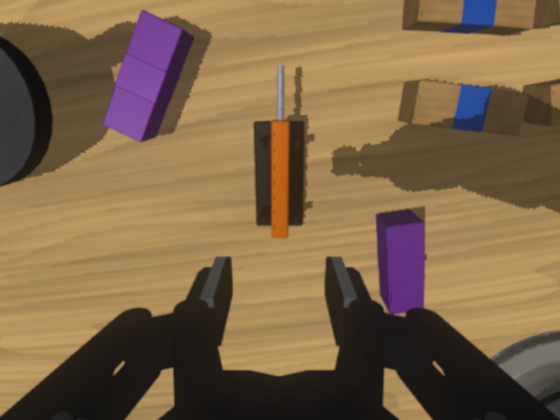

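```bash
python3 -m jog '45 0 -1 0 0 0 45;45 0 0 0 0 0 45;40 0 0 0 0 0 45;28 0 0 0 0 0 45;13 0 0 0 0 0 45'; python3 -m jog '0 0 0 0 0 0 5;0 0 0 0 0 0 5;0 0 0 0 0 0 5;0 0 0 0 0 0 5;0 0 0 0 0 0 5' 50; python3 -m jog '-30 0 0 0 0 0 5;-40 0 0 0 0 0 5;-50 0 0 0 0 0 5;-50 0 0 0 0 0 5;0 0 0 0 0 0 5'
python3 - <<'E'
from h import *
s=shot('wrist','w4')
E
```

```text
t: 8.45
eef_pos: [0.3836, 0.3151, 0.0173]
tool_rot: [-0.459, -0.536, -0.458, 0.54]
contact_force: [0.1, 0.0, 0.4]
gripper_width: 0.528
t: 8.95
eef_pos: [0.3851, 0.3185, 0.0212]
tool_rot: [0.458, 0.539, 0.458, -0.538]
contact_force: [-1.0, -0.2, -0.9]
gripper_width: 0.178
t: 9.45
eef_pos: [0.3874, 0.3214, 0.1975]
tool_rot: [0.458, 0.543, 0.458, -0.534]
contact_force: [0.3, 1.0, -0.9]
gripper_width: 0.178
```

View pics/w4.png

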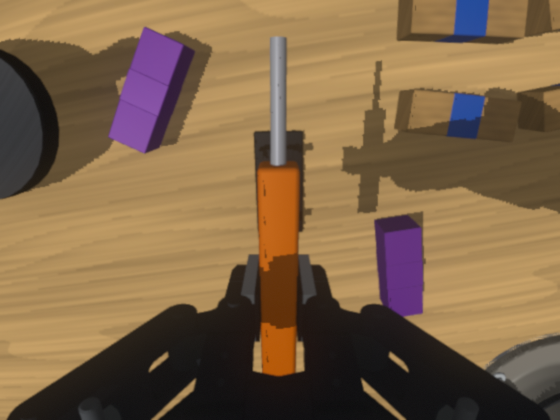

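```bash
python3 - <<'E'
from h import *
from station import bot
s=load('w4'); o=bot.get_obs(); Rc=q2R(o['tool_rot']); P=grid(s)
T=Rc.inv().apply((P.reshape(-1,3)-o['eef_pos'])).reshape(P.shape)*1000
hsv=cv2.cvtColor(s['im'],cv2.COLOR_RGB2HSV)
m=(hsv[...,0]<15)&(hsv[...,1]>190)&(hsv[...,2]>60)&(P[...,2]>.15); m[:150]=0
Q=T[m]; print('handle',len(Q),np.nanmin(Q,0),np.nanmax(Q,0),np.nanmedian(Q,0))
m=np.zeros(m.shape,bool); m[36:162,268:290]=1; m&=(P[...,2]>.12); Q=T[m]; print('pin',len(Q))
print(np.polyfit(Q[:,1],Q[:,2],1),np.polyfit(Q[:,1],Q[:,0],1),'tip y',Q[:,1].max(), 'start',Q[:,1].min())
for a in range(20,100,15):
    q=Q[abs(Q[:,1]-a)<6]
    if len(q): print(a,np.median(q,0),q.min(0))
E
```

```text
handle 7865 [-77.221  -40.0921 -11.0566] [-17.5279  58.6238   5.1204] [-26.7194  19.2372  -2.7802]
pin 2065
[-0.0062 -2.1976] [ -0.0074 -20.6979] tip y 103.47223860024108 start 58.46572401124795
65 [-21.3687  65.3577  -2.792 ] [-23.3231  59.3977  -5.5061]
80 [-21.4118  80.2186  -2.7903] [-23.6328  74.0398  -5.7814]
95 [-21.4854  95.0952  -2.7925] [-23.7101  89.1109  -5.7026]
```

```bash
cat >> h.py <<'E'
ry=np.array([.0284,.9996,0]); rx=np.array([.9996,-.0284,0]); rz=np.array([0,0,1.]); rmid=np.array([.6560,-.0307,.040])
def rail(x,y,z=0): return rmid+x*rx+y*ry+z*rz
push=np.cos(.6)*rx-np.sin(.6)*rz
pan=rail(-.0315,.250,.0128); bf=pan+.006*push
E
python3 - <<'E'
from h import *
print('panel mid',pan,'button',bf)
s=load('t1'); P=grid(s)
print(proj(s,[pan,bf]))
hsv=cv2.cvtColor(s['im'],cv2.COLOR_RGB2HSV); print('blue'); 
m=(hsv[...,0]>105)&(hsv[...,0]<130)&(hsv[...,1]>110); m[:165]=0;m[200:]=0;m[:,:185]=0;m[:,235:]=0
v,u=np.where(m); print(len(u),u.min(),u.max(),v.min(),v.max(),np.nanmean(P[m],0), [(np.nanmin(P[m][:,i])+np.nanmax(P[m][:,i]))/2 for i in range(3)])
# console edges
m=(P[...,2]>.045)&(P[...,2]<.075)&(abs(P[...,1]-.22)<.08)&(P[...,0]<.66); Q=P[m]; print('console y',Q[:,1].min(),Q[:,1].max())
# panel plane distance
n=-push; print('dist of panel pts to plane', np.nanmedian((Q-pan)@push))
S=load('scene0'); print(proj(S,[pan,bf]))
E
```

```text
panel mid [0.6316 0.2201 0.0528] button [0.6366 0.22   0.0494]
[[206.6726 179.7896]
 [206.9207 178.0786]]
blue
35 201 211 176 182 [0.6333 0.2215 0.0573] [np.float64(0.6328110274541643), np.float64(0.21973591433999018), np.float64(0.05682905524094595)]
console y 0.14375209446376636 0.2744525955972835
dist of panel pts to plane -0.00018944774171396193
[[286.5609 285.9124]
 [284.3228 288.1034]]
```

```bash
cat >> h.py <<'E'
Rp=R.from_matrix(np.c_[np.cross(push,-ry),push,-ry]); off=np.array([-.0195,.1035,-.001])
def tipgo(depth,lat=0,up=0):
    """tool pose that puts tip `depth` m in from the panel face"""
    u=np.cross(ry,push)  # panel-up?
    go(pan+depth*push+lat*ry+up*np.cross(push,-ry)*-1-Rp.apply(off),Rp)
E
python3 - <<'E'
from h import *
tipgo(-.06); tipgo(-.02)
print(pan-.06*push-Rp.apply(off))
E
```

```text
t 9.5 pos [0.3862 0.3198 0.1943] shift [ 65.4 113.2  79.9] turn [-1.21 -0.43 -5.78] | | 153.2 rows>= 4.1
t 9.5 pos [0.3862 0.3198 0.1943] shift [ 88.2 145.8  75.6] turn [-1.21 -0.43 -5.78] | | 186.5 rows>= 4.1
[0.4857 0.2232 0.129 ]
```

```bash
python3 -m jog '0 0 0 -1.25 0 0 5;0 0 0 0 0 -1.2 5;0 0 0 0 0 -1.2 5;0 0 0 0 0 -1.2 5;0 0 0 0 0 -1.2 5'; python3 -m jog '0 0 0 0 0 -0.93 5;0 0 0 0 0 0 5'
python3 - <<'E'
from h import *
tipgo(-.06); tipgo(-.02)
E
```

```text
t: 10.0
eef_pos: [0.3844, 0.3177, 0.1898]
tool_rot: [-0.349, -0.367, -0.604, 0.615]
contact_force: [0.4, 0.1, -1.2]
gripper_width: 0.179
t: 10.2
eef_pos: [0.3857, 0.3162, 0.1869]
tool_rot: [-0.318, -0.338, -0.62, 0.633]
contact_force: [0.4, 0.6, -0.6]
gripper_width: 0.175
t 10.2 pos [0.3857 0.3162 0.1869] shift [-10.8 117.9  89.4] turn [-0.06  0.    0.05] | | 148.3 rows>= 3.0
t 10.2 pos [0.3857 0.3162 0.1869] shift [-11.  157.9  89.2] turn [-0.06  0.    0.05] | | 181.6 rows>= 3.6
```

```bash
python3 -m jog '-3 30 30 0 0 0 5;-3 30 30 0 0 0 5;-3 30 29 0 0 0 5;-2 28 0 0 0 0 5;0 0 0 0 0 0 5'; python3 -m jog '0 0 0 0 0 0 5;0 0 0 0 0 0 5'
python3 - <<'E'
from h import *
tipgo(-.06); tipgo(-.01)
s=shot('wrist','w5'); shot('scene','s5')
print(proj(s,[pan,bf]))
E
```

```text
t: 10.7
eef_pos: [0.4867, 0.2241, 0.1303]
tool_rot: [-0.32, -0.34, -0.619, 0.631]
contact_force: [-0.7, -0.7, -0.9]
gripper_width: 0.173
t: 10.9
eef_pos: [0.484, 0.2274, 0.1334]
tool_rot: [-0.322, -0.338, -0.621, 0.63]
contact_force: [0.4, -0.4, -0.8]
gripper_width: 0.172
t 10.9 pos [0.484  0.2274 0.1334] shift [2.6 3.9 4.1] turn [ 0.02  0.   -0.  ] | | 6.3 rows>= 0.1
t 10.9 pos [0.484  0.2274 0.1334] shift [ 2.6 53.9  4.2] turn [ 0.02  0.   -0.  ] | | 54.2 rows>= 1.1
[[ 291.5403 -164.5438]
 [ 291.5493 -181.4561]]
```

View pics/w5.png

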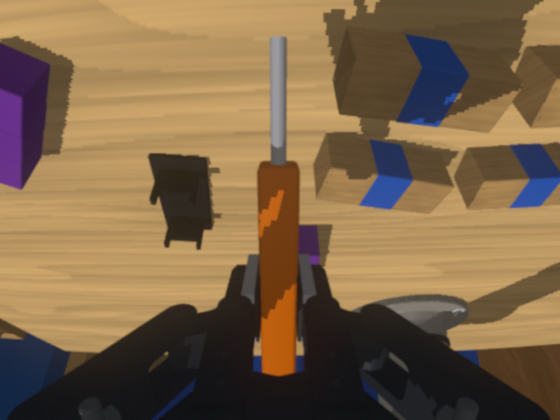

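View pics/s5.png

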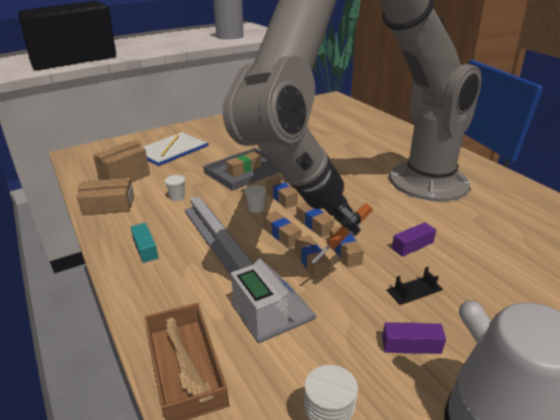

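```bash
python3 - <<'E'
from h import *
from station import bot
for i in range(8):
    bot.read_camera('wrist'); o=bot.get_obs(); c=bot.calibration('wrist'); print(o['eef_pos'],c['T'][:3,3],o['q'][:4],o['joint_vel'][:3])
E
```

```text
[0.4847 0.227  0.1335] [0.633  0.2237 0.2046] [-0.1539  0.712  -0.383   1.5696] [0.0038 0.006  0.0088]
[0.4849 0.2268 0.1334] [0.6332 0.2235 0.2044] [-0.1537  0.7123 -0.3827  1.5693] [0.0031 0.0049 0.0062]
[0.4851 0.2266 0.1333] [0.6334 0.2232 0.2043] [-0.1534  0.7126 -0.3824  1.5691] [0.0035 0.0059 0.006 ]
[0.4852 0.2264 0.1331] [0.6335 0.2231 0.2042] [-0.1533  0.7128 -0.3822  1.5689] [0.0018 0.0051 0.0038]
[0.4853 0.2263 0.133 ] [0.6336 0.2229 0.204 ] [-0.1531  0.7131 -0.3821  1.5688] [0.0025 0.0054 0.0013]
[0.4853 0.2262 0.1329] [0.6337 0.2228 0.2039] [-0.153   0.7133 -0.382   1.5687] [0.0026 0.0042 0.0002]
[0.4854 0.2262 0.1329] [0.6337 0.2227 0.2038] [-0.1529  0.7135 -0.3819  1.5686] [0.001  0.0036 0.0027]
[0.4854 0.2261 0.1328] [0.6338 0.2227 0.2038] [-0.1528  0.7136 -0.3819  1.5685] [ 0.0009  0.0011 -0.0007]
```

```bash
python3 - <<'E'
from h import *
from station import bot
o=bot.get_obs(); s=shot('wrist','w6'); Rc=q2R(o['tool_rot']); P=grid(s)
T=Rc.inv().apply((P.reshape(-1,3)-o['eef_pos'])).reshape(P.shape)*1000
m=np.zeros(P.shape[:2],bool); m[36:165,268:290]=1; m&=(T[...,0]<-10); Q=T[m]
print('tip y',Q[:,1].max())
for a in (65,80,95):
    q=Q[abs(Q[:,1]-a)<6]; print(a,len(q),(q.min(0)+q.max(0))/2,q.min(0))
m=np.zeros(P.shape[:2],bool); m[170:250,250:305]=1; m&=(T[...,0]<-10); Q=T[m]; print('handle',Q.min(0),Q.max(0),np.median(Q,0))
tipgo(-.01)
from scipy.optimize import minimize
# where the tip is, by top camera
t=shot('top','t6'); crop(t,150,130,290,250,5,'pics/t6c.png')
print('pred tip px',proj(t,o['eef_pos']+Rc.apply(off)))
E
```

```text
tip y 103.17214229220475
65 514 [-18.5475  65.      -0.7878] [-21.3025  59.008   -3.6907]
80 552 [-18.6708  79.9789  -0.9575] [-21.1895  74.0983  -3.9014]
95 610 [-18.5021  95.0046  -0.984 ] [-21.2685  89.0214  -3.8734]
handle [-26.4619  24.2462  -8.8964] [-20.9724  57.3289   7.2064] [-24.3213  42.0946  -0.9827]
t 11.45 pos [0.4855 0.2261 0.1328] shift [ 2.9 52.4  2.8] turn [-0.01 -0.01 -0.  ] | | 52.5 rows>= 1.1
pred tip px [[202.7319 197.4705]]
```

View pics/t6c.png

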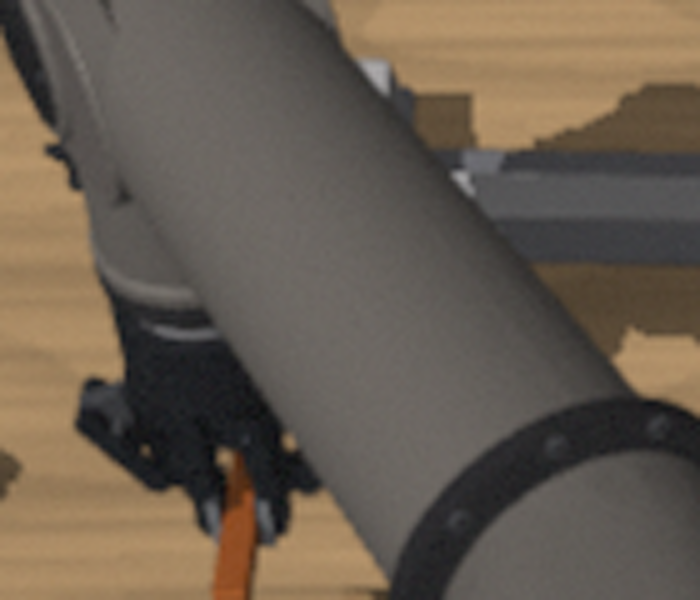

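```bash
python3 -m jog '2 18 3 0 0 0 5;0 17 0 0 0 0 5;0 7 0 0 0 0 5;0 0 0 0 0 0 5;0 0 0 0 0 0 5'; python3 -m jog '0 0 0 0 0 0 5;0 0 0 0 0 0 5;0 0 0 0 0 0 5'
python3 - <<'E'
from h import *
tipgo(0); tipgo(.006)
s=shot('scene','s7'); crop(s,220,220,380,340,5,'pics/s7c.png'); shot('wrist','w7')
E
```

```text
t: 12.0
eef_pos: [0.5187, 0.2223, 0.1072]
tool_rot: [-0.32, -0.339, -0.621, 0.63]
contact_force: [-0.2, 0.5, 0.0]
gripper_width: 0.174
t: 12.3
eef_pos: [0.5188, 0.2223, 0.1078]
tool_rot: [-0.321, -0.339, -0.621, 0.63]
contact_force: [0.8, -1.2, 0.1]
gripper_width: 0.176
t 12.3 pos [0.5188 0.2223 0.1078] shift [ 1.2 20.7  0. ] turn [-0.   -0.01 -0.  ] | | 20.7 rows>= 0.4
t 12.3 pos [0.5188 0.2223 0.1078] shift [ 1.2 26.7  0. ] turn [-0.   -0.01 -0.  ] | | 26.7 rows>= 0.5
```

View pics/s7c.png

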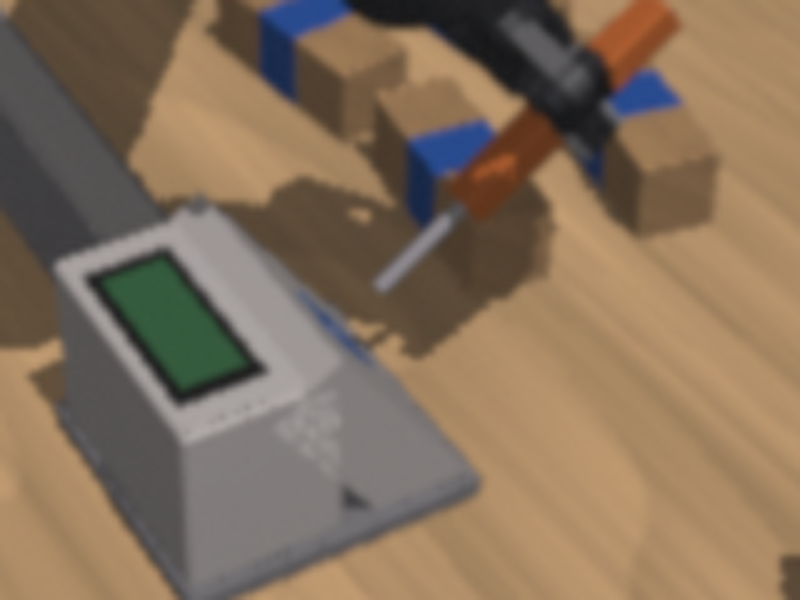

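View pics/w7.png

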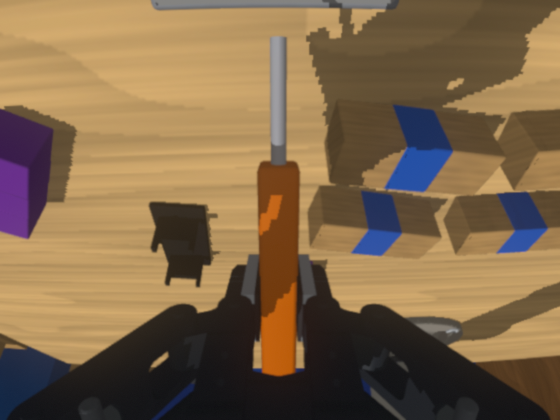

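```bash
python3 -m jog '0 10 0 0 0 0 5;0 10 0 0 0 0 5;0 5 0 0 0 0 5;0 2 0 0 0 0 5;0 0 0 0 0 0 5'; python3 -m jog '0 2 0 0 0 0 5;0 2 0 0 0 0 5;0 0 0 0 0 0 5'
python3 - <<'E'
from h import *
tipgo(.006); tipgo(.011)
from station import bot
print(q2R(bot.get_obs()['tool_rot']).inv().apply(bot.get_obs()['contact_force']))
E
```

```text
t: 12.9
eef_pos: [0.5412, 0.2215, 0.0916]
tool_rot: [-0.32, -0.339, -0.621, 0.63]
contact_force: [-0.1, -0.4, -0.8]
gripper_width: 0.173
t: 13.2
eef_pos: [0.5442, 0.2216, 0.09]
tool_rot: [-0.321, -0.339, -0.621, 0.63]
contact_force: [-1.8, -0.0, 0.5]
gripper_width: 0.179
t 13.2 pos [0.5442 0.2216 0.09  ] shift [ 0.9 -4.3  0. ] turn [-0.   -0.    0.01] | | 4.4 rows>= 0.1
t 13.2 pos [0.5442 0.2216 0.09  ] shift [0.9 0.7 0. ] turn [-0.   -0.    0.01] | | 1.1 rows>= 0.0
[ 0.5396 -1.7603  0.0985]
```

```bash
python3 -m jog '0 2 0 0 0 0 5;0 0 0 0 0 0 5;0 0 0 0 0 0 5'; python3 -m jog '0 2 0 0 0 0 5;0 0 0 0 0 0 5;0 0 0 0 0 0 5'
python3 - <<'E'
from h import *
tipgo(.011)
from station import bot
print(q2R(bot.get_obs()['tool_rot']).inv().apply(bot.get_obs()['contact_force']))
E
```

```text
t: 13.5
eef_pos: [0.5458, 0.2215, 0.0889]
tool_rot: [-0.321, -0.339, -0.621, 0.63]
contact_force: [-1.2, 1.1, 1.4]
gripper_width: 0.178
t: 13.8
eef_pos: [0.5472, 0.2215, 0.0879]
tool_rot: [-0.32, -0.339, -0.621, 0.63]
contact_force: [-4.6, -0.0, 4.2]
gripper_width: 0.174
t 13.8 pos [0.5472 0.2215 0.0879] shift [ 0.8 -3.   0. ] turn [-0.   -0.    0.01] | | 3.1 rows>= 0.1
[-0.8946 -6.1367  0.1785]
```

```bash
python3 -m jog '0 2 0 0 0 0 5;0 0 0 0 0 0 5;0 0 0 0 0 0 5;0 0 0 0 0 0 5'
python3 - <<'E'
from h import *
tipgo(.011)
from station import bot
print(q2R(bot.get_obs()['tool_rot']).inv().apply(bot.get_obs()['contact_force']))
s=shot('wrist','w8'); s=shot('scene','s8'); crop(s,220,220,380,340,5,'pics/s8c.png')
E
```

```text
t: 14.2
eef_pos: [0.5473, 0.2216, 0.0876]
tool_rot: [-0.32, -0.337, -0.622, 0.631]
contact_force: [-9.4, -0.2, 9.5]
gripper_width: 0.181
t 14.2 pos [0.5473 0.2216 0.0876] shift [ 0.6 -3.3  0.2] turn [0.   0.   0.05] | | 3.4 rows>= 0.1
[ -2.4392 -13.1429   0.5103]
```

View pics/s8c.png

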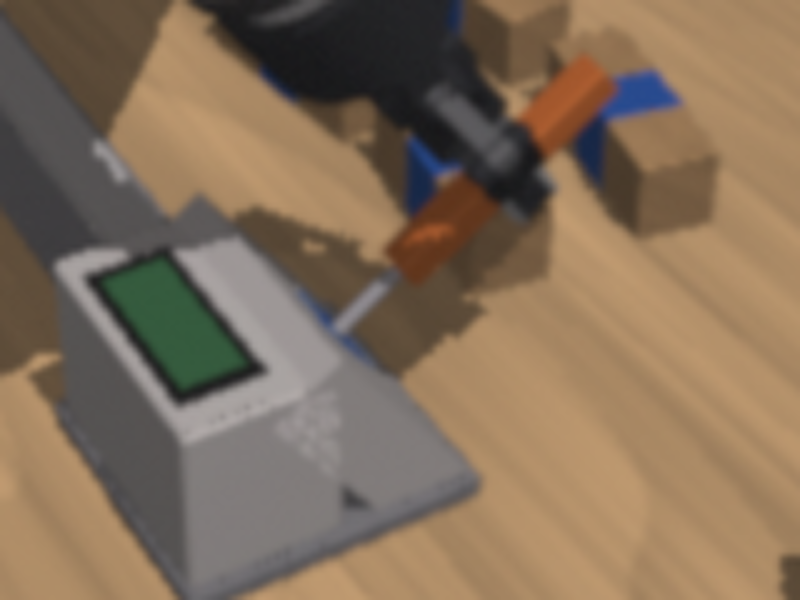

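View pics/w8.png

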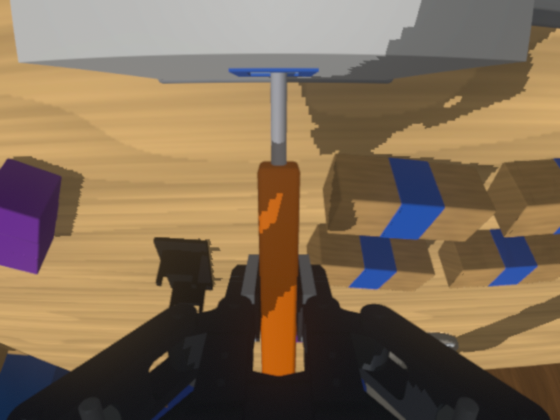

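```bash
python3 -m jog '0 -15 0 0 0 0 5;0 -25 0 0 0 0 5;0 -35 0 0 0 0 5;0 -40 0 0 0 0 5;-40 0 0 0 0 0 5'; python3 -m jog '-30 0 0 0 0 1.2 5;0 0 0 0 0 1.2 5;0 0 0 0 0 1.2 5;0 0 0 0 0 1.2 5;0 0 0 0.62 0 0.93 5'; python3 -m jog '0 0 0 0.65 0 0 5;0 0 0 0 0 0 5'
python3 - <<'E'
from h import *
go([.385,.3195,.19],down(np.radians(-99.)))
E
```

```text
t: 14.8
eef_pos: [0.4667, 0.2219, 0.1825]
tool_rot: [-0.32, -0.331, -0.622, 0.633]
contact_force: [1.8, 0.1, -0.7]
gripper_width: 0.176
t: 15.3
eef_pos: [0.4951, 0.223, 0.2104]
tool_rot: [0.478, 0.525, 0.473, -0.521]
contact_force: [0.6, -0.7, -1.2]
gripper_width: 0.178
t: 15.5
eef_pos: [0.4945, 0.223, 0.21]
tool_rot: [0.459, 0.539, 0.456, -0.539]
contact_force: [-0.1, 0.1, 0.1]
gripper_width: 0.174
t 15.5 pos [0.4945 0.223  0.21  ] shift [  19.4 -123.8  -77.6] turn [-0.05  0.02 -0.03] | | 147.4 rows>= 2.9
```

```bash
python3 -m jog '5 -31 -20 0 0 0 5;5 -31 -20 0 0 0 5;5 -31 -20 0 0 0 5;5 -31 -18 0 0 0 5;0 0 0 0 0 0 5'; python3 -m jog '0 0 0 0 0 0 5;0 0 0 0 0 0 5;0 0 0 0 0 0 5'
python3 - <<'E'
from h import *
from station import bot
o=bot.get_obs(); s=shot('wrist','w9'); Rc=q2R(o['tool_rot']); P=grid(s)
T=Rc.inv().apply((P.reshape(-1,3)-o['eef_pos'])).reshape(P.shape)*1000
m=np.zeros(P.shape[:2],bool); m[30:160,268:290]=1; m&=(T[...,0]<-10); Q=T[m]
print('tip y',Q[:,1].max(),'z',(Q[:,2].min()+Q[:,2].max())/2, 'x slope',np.polyfit(Q[:,1],Q[:,0],1))
go([.385,.3195,.12],down(np.radians(-99.)))
k=(s['im'].max(2)<60)&(P[...,2]>.004)&(P[...,2]<.05)&(abs(P[...,1]-.32)<.04)&(P[...,0]<.46)&(P[...,0]>.33)
print('rest',k.sum(),boxfit(P[k]))
k=(P[...,2]>.032)&(P[...,2]<.045)&(abs(P[...,1]-.32)<.04)&(P[...,0]<.46)&(P[...,0]>.33); print('prongs',P[k].round(4)[::8])
E
```

```text
t: 16.0
eef_pos: [0.381, 0.3236, 0.1886]
tool_rot: [-0.46, -0.536, -0.46, 0.538]
contact_force: [0.3, 0.5, -0.1]
gripper_width: 0.173
t: 16.3
eef_pos: [0.3857, 0.319, 0.1889]
tool_rot: [-0.458, -0.539, -0.456, 0.54]
contact_force: [-0.5, -0.3, -0.7]
gripper_width: 0.178
tip y 102.72031324611679 z -1.0519026572371595 x slope [  0.0001 -17.9102]
t 16.35 pos [0.3855 0.319  0.1889] shift [68.9 -0.6 -0.6] turn [-0.07  0.03 -0.01] | | 68.9 rows>= 1.4
rest 670 (array([0.3858, 0.3235]), 106.12345886230469, 47.15226364135742, -7.890708923339844)
prongs [[0.4229 0.3037 0.0377]
 [0.4263 0.3321 0.035 ]
 [0.4259 0.333  0.0375]
 [0.4253 0.3339 0.0383]
 [0.4245 0.335  0.0375]
 [0.4238 0.336  0.0381]
 [0.418  0.3017 0.0373]
 [0.4173 0.3027 0.0376]
 [0.4164 0.3038 0.0368]
 [0.4157 0.3039 0.0382]
 [0.4148 0.3049 0.037 ]
 [0.3557 0.3444 0.0338]
 [0.353  0.3447 0.0373]
 [0.3494 0.3453 0.0386]]
```

View pics/w9.png

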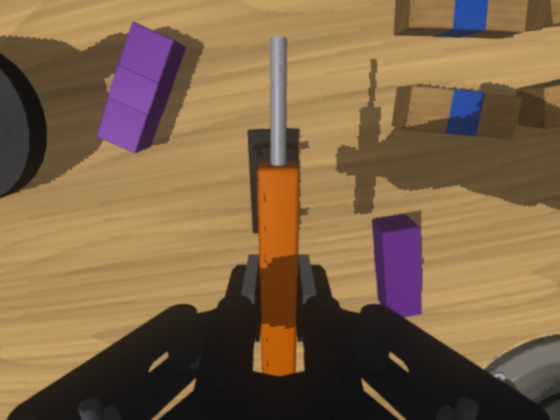

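```bash
python3 -m jog '45 0 -2.5 0 0 0 5;45 0 0 0 0 0 5;40 0 0 0 0 0 5;20 0 0 0 0 0 5;8 0 0 0 0 0 5'; python3 -m jog '0 0 0 0 0 0 5;0 0 0 0 0 0 5;0 0 0 0 0 0 5'
```

```text
t: 16.85
eef_pos: [0.3842, 0.3203, 0.0287]
tool_rot: [-0.458, -0.537, -0.457, 0.541]
contact_force: [0.2, 0.3, 0.0]
gripper_width: 0.176
t: 17.15
eef_pos: [0.3857, 0.3225, 0.0323]
tool_rot: [0.459, 0.539, 0.457, -0.539]
contact_force: [-0.1, -0.3, -0.3]
gripper_width: 0.179
```

```bash
python3 -m jog '6 0 0 0 0 0 5;3 0 0 0 0 0 5;0 0 0 0 0 0 5;0 0 0 0 0 0 5';  python3 -m jog '2 0 0 0 0 0 5;0 0 0 0 0 0 5;0 0 0 0 0 0 5'
```

```text
t: 17.55
eef_pos: [0.3846, 0.3217, 0.0219]
tool_rot: [-0.459, -0.538, -0.457, 0.54]
contact_force: [0.3, -0.0, -0.5]
gripper_width: 0.176
t: 17.85
eef_pos: [0.3848, 0.3219, 0.0211]
tool_rot: [-0.459, -0.538, -0.457, 0.539]
contact_force: [-2.9, -3.7, 15.9]
gripper_width: 0.173
```

```bash
python3 -m jog '-2 0 0 0 0 0 5;0 0 0 0 0 0 5;0 0 0 0 0 0 45;0 0 0 0 0 0 45;0 0 0 0 0 0 45'; python3 -m jog '-30 0 0 0 0 0 45;-45 0 0 0 0 0 45;-45 0 0 0 0 0 45;-45 0 0 0 0 0 45;0 0 0 0 0 0 45'; python3 -m jog '0 0 0 0 0 0 45;0 0 0 0 0 0 45'
python3 - <<'E'
from h import *
s=shot('wrist','w10'); P=grid(s)
hsv=cv2.cvtColor(s['im'],cv2.COLOR_RGB2HSV)
m=(hsv[...,0]<15)&(hsv[...,1]>190)&(hsv[...,2]>110)&(P[...,2]>.03)&(P[...,2]<.06)
Q=P[m]; print(len(Q),np.nanmedian(Q,0),boxfit(Q)); A=np.polyfit(Q[:,0],Q[:,2],1); print('slope',A)
k=(s['im'].max(2)<60)&(P[...,2]>.004)&(P[...,2]<.05)&(abs(P[...,1]-.32)<.04)&(P[...,0]<.46)&(P[...,0]>.31)
print('rest',k.sum(),boxfit(P[k]))
E
```

```text
t: 18.35
eef_pos: [0.3846, 0.3217, 0.0217]
tool_rot: [-0.459, -0.538, -0.457, 0.54]
contact_force: [0.4, -0.5, -0.3]
gripper_width: 0.527
t: 18.85
eef_pos: [0.3873, 0.3252, 0.1928]
tool_rot: [0.459, 0.542, 0.457, -0.536]
contact_force: [0.5, 0.3, -0.0]
gripper_width: 0.529
t: 19.05
eef_pos: [0.3841, 0.3215, 0.1857]
tool_rot: [-0.459, -0.537, -0.457, 0.54]
contact_force: [-0.4, -0.4, -0.9]
gripper_width: 0.531
2010 [0.3927 0.3218 0.0447] (array([0.3881, 0.3226]), 107.99805450439453, 15.051253318786621, -8.930160522460938)
slope [-0.0006  0.0449]
rest 2237 (array([0.3857, 0.3238]), 106.62710571289062, 47.03932189941406, -8.2052001953125)
```

View pics/w10.png

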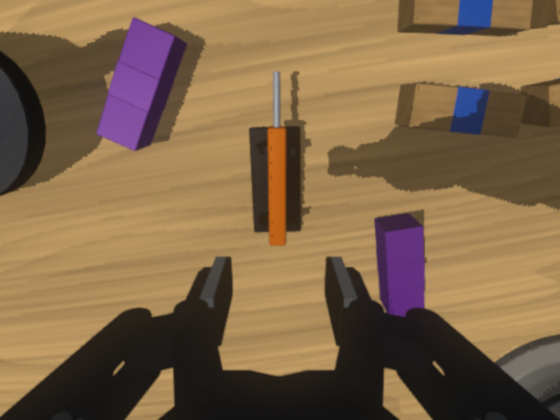

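```bash
python3 - <<'E'
from h import *
from station import bot
print(bot.get_obs()['q'])
go([.5154,.1348,.19],down(np.radians(-7.9)))
go([.5154,.1348,.19],down(np.radians(172.1)))
Rt=down(np.radians(-7.9)); print(Rt.as_matrix())
E
```

```text
[-0.4436  0.282  -0.4441  1.985   0.1537  0.912  -2.7006]
t 19.1 pos [0.3839 0.3214 0.1853] shift [ -4.  159.9 162.9] turn [-15.23   0.03   0.05] | | 228.3 rows>= 10.6
t 19.1 pos [0.3839 0.3214 0.1853] shift [ -4.  159.9 162.9] turn [14.77  0.05 -0.03] | | 228.3 rows>= 10.3
[[ 0.      0.1374  0.9905]
 [ 0.      0.9905 -0.1374]
 [-1.      0.      0.    ]]
```

```bash
python3 -m jog '0 0 0 -1.4 0 0 65;0 0 0 -1.4 0 0 65;0 0 0 -1.4 0 0 65;0 0 0 -1.4 0 0 65;0 0 0 -1.4 0 0 65'; python3 -m jog '0 0 0 -1.4 0 0 65;0 0 0 -1.4 0 0 65;0 0 0 -1.4 0 0 65;0 0 0 -1.4 0 0 65;0 0 0 -1.4 0 0 65'; python3 -m jog '0 -33 31 -1.2 0 0 65;0 -33 31 0 0 0 65;0 -33 31 0 0 0 65;0 -33 31 0 0 0 65;0 -33 31 0 0 0 65'; python3 -m jog '0 0 0 0 0 0 65;0 0 0 0 0 0 65;0 0 0 0 0 0 65'
python3 - <<'E'
from h import *
from station import bot
print(bot.get_obs()['q'])
go([.5154,.1348,.009],down(np.radians(-7.9)))
s=shot('wrist','w11');P=grid(s);comps(P,.032,.05,mn=300)
E
```

```text
t: 19.6
eef_pos: [0.3839, 0.3217, 0.1852]
tool_rot: [0.622, 0.335, 0.622, -0.339]
contact_force: [0.3, 0.4, -0.7]
gripper_width: 0.761
t: 20.1
eef_pos: [0.3839, 0.3217, 0.1852]
tool_rot: [0.7, 0.09, 0.702, -0.094]
contact_force: [-0.1, -0.5, -0.2]
gripper_width: 0.758
t: 20.6
eef_pos: [0.51, 0.1322, 0.1859]
tool_rot: [0.704, 0.049, 0.706, -0.051]
contact_force: [0.4, 0.1, -0.3]
gripper_width: 0.758
t: 20.9
eef_pos: [0.5089, 0.1353, 0.1865]
tool_rot: [0.705, 0.048, 0.706, -0.05]
contact_force: [-0.3, -0.4, 0.5]
gripper_width: 0.762
[ 0.1508  0.356  -0.6448  1.9188  0.2616  0.9537 -0.7572]
t 20.9 pos [0.5089 0.1353 0.1865] shift [177.5   1.    6.9] turn [-0.02 -0.02  0.03] | | 177.7 rows>= 3.6
[81.  2.] 475 z 0.0381 c [0.3858 0.3147] L 109.3 W 3.2 ang -10.26
[404.  69.] 3242 z 0.0415 c [0.6324 0.2219] L 109.9 W 26.8 ang 88.64
[ 36. 147.] 3115 z 0.0389 c [0.2886 0.2085] L 81.6 W 38.8 ang 0.45
[287. 184.] 4601 z 0.0388 c [0.5179 0.137 ] L 103.6 W 38.3 ang 81.31
[192. 188.] 4539 z 0.0388 c [0.4302 0.1453] L 104.2 W 38.6 ang 77.03
[439. 233.] 4382 z 0.0386 c [0.6606 0.0577] L 187.4 W 25.4 ang 88.24
[303. 299.] 3166 z 0.0389 c [0.5191 0.0119] L 104.4 W 38.6 ang -84.62
[222. 312.] 2269 z 0.0389 c [0.4275 0.016 ] L 105.4 W 38.0 ang -87.07
[550. 356.] 1139 z 0.0385 c [ 0.8052 -0.1117] L 107.8 W 32.4 ang -80.17
[425. 401.] 735 z 0.0386 c [ 0.6547 -0.1532] L 79.3 W 25.0 ang 88.53
```

View pics/w11.png

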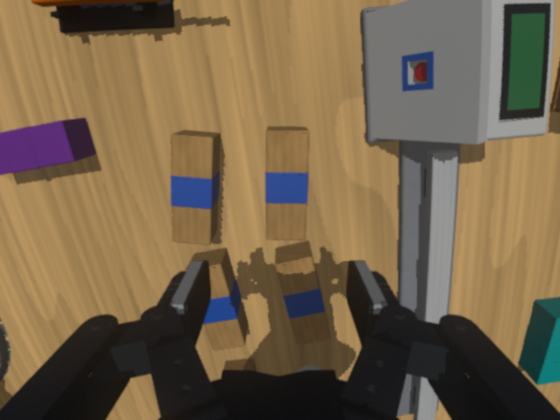

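```bash
python3 -m jog '45 2 4 0 0 0 65;45 0 4 0 0 0 65;40 0 0 0 0 0 65;30 0 0 0 0 0 65;17 0 0 0 0 0 65'; python3 -m jog '0 0 0 0 0 0 25;0 0 0 0 0 0 25;0 0 0 0 0 0 25;0 0 0 0 0 0 25' 40; python3 -m jog '-35 0 0 0 0 0 25;-45 0 0 0 0 0 25;-40 0 0 0 0 0 25;-20 0 0 0 0 0 25;0 0 0 0 0 0 25'
python3 - <<'E'
from h import *
t=rail(0,.133); print(t); go([*t[:2],.15],down(np.radians(-91.6)))
Rt=down(np.radians(-91.6)); from station import bot
o=bot.get_obs(); print(Rt.inv().apply(np.array([*t[:2],.15])-o['eef_pos'])*1000)
E
```

```text
t: 21.45
eef_pos: [0.5158, 0.1356, 0.0078]
tool_rot: [0.704, 0.048, 0.707, -0.05]
contact_force: [-0.2, -0.5, 0.0]
gripper_width: 0.762
t: 21.85
eef_pos: [0.519, 0.1349, 0.0117]
tool_rot: [0.706, 0.049, 0.705, -0.051]
contact_force: [0.1, 0.6, -0.8]
gripper_width: 0.441
t: 22.35
eef_pos: [0.5205, 0.1357, 0.1546]
tool_rot: [0.708, 0.05, 0.703, -0.051]
contact_force: [-0.4, 0.7, -1.1]
gripper_width: 0.438
[0.6598 0.1022 0.04  ]
t 22.35 pos [0.5205 0.1357 0.1546] shift [  5.7 -13.4 142.5] turn [13.91  0.06 -0.05] | | 143.3 rows>= 9.7
[  4.5902 140.1129  29.5429]
```

```bash
python3 -m jog '0 0 0 1.4 0 0 25;0 0 0 1.4 0 0 25;0 0 0 1.4 0 0 25;0 0 0 1.4 0 0 25;0 0 0 1.4 0 0 25'; python3 -m jog '0 0 0 1.4 0 0 25;0 0 0 1.4 0 0 25;0 0 0 1.4 0 0 25;0 0 0 1.4 0 0 25;0 0 0 1.3 0 0 25'; python3 -m jog '0 30 7 0 0 0 25;0 40 7 0 0 0 25;0 40 8 0 0 0 25;0 30 8 0 0 0 25;0 0 0 0 0 0 25';python3 -m jog '0 0 0 0 0 0 25;0 0 0 0 0 0 25;0 0 0 0 0 0 25'
python3 - <<'E'
from h import *
t=rail(0,.133); go([*t[:2],.056],down(np.radians(-91.6)))
s=shot('wrist','w12')
E
```

```text
t: 22.85
eef_pos: [0.5176, 0.1345, 0.1497]
tool_rot: [0.64, 0.3, 0.639, -0.303]
contact_force: [0.9, -0.4, -1.2]
gripper_width: 0.438
t: 23.35
eef_pos: [0.5176, 0.1345, 0.1497]
tool_rot: [-0.493, -0.507, -0.491, 0.509]
contact_force: [0.1, -0.1, -0.8]
gripper_width: 0.437
t: 23.85
eef_pos: [0.6605, 0.0983, 0.1492]
tool_rot: [-0.494, -0.507, -0.491, 0.508]
contact_force: [-0.4, 0.2, -0.6]
gripper_width: 0.438
t: 24.15
eef_pos: [0.6561, 0.102, 0.1504]
tool_rot: [-0.494, -0.505, -0.493, 0.507]
contact_force: [-0.0, 0.0, -0.8]
gripper_width: 0.437
t 24.15 pos [0.6561 0.102  0.1504] shift [94.4  3.7 -0.7] turn [0.03 0.03 0.01] | | 94.5 rows>= 1.9
```

View pics/w12.png

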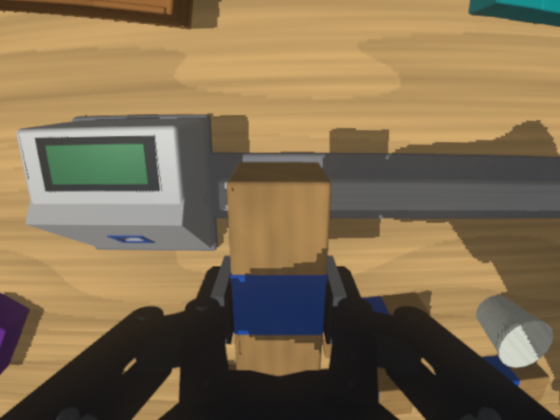

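```bash
cat >> h.py <<'E'
def heldoff(tag):
    from station import bot
    o=bot.get_obs(); s=shot('wrist',tag); Rc=q2R(o['tool_rot']); P=grid(s)
    T=Rc.inv().apply((P.reshape(-1,3)-o['eef_pos'])).reshape(P.shape)*1000
    m=(T[...,0]<-24)&(T[...,0]>-45)&(abs(T[...,2])<30)&(T[...,1]>15)&(T[...,1]<80); Q=T[m]
    f=np.percentile(Q[:,1],99.5); print('held: front edge',f.round(1),'=> centre off y',(f-52).round(1),'z range',np.percentile(Q[:,2],[1,99]),'top x',np.median(Q[:,0]))
E
python3 - <<'E'
from h import *
heldoff('w13')
E
```

```text
held: front edge 53.6 => centre off y 1.6 z range [-19.1492  17.8042] top x -27.91268658582477
```

```bash
python3 -m jog '35 2 0 0 0 0 25;30 1 0 0 0 0 25;18 0 0 0 0 0 25;8 0 0 0 0 0 25;0 0 0 0 0 0 25';python3 -m jog '0 0 0 0 0 0 25;0 0 0 0 0 0 25;0 0 0 0 0 0 25'
```

```text
t: 24.75
eef_pos: [0.6595, 0.1009, 0.0588]
tool_rot: [-0.494, -0.505, -0.493, 0.508]
contact_force: [-0.8, 0.5, -1.4]
gripper_width: 0.439
t: 25.05
eef_pos: [0.6611, 0.1011, 0.0608]
tool_rot: [-0.495, -0.506, -0.492, 0.507]
contact_force: [0.4, -0.0, -2.0]
gripper_width: 0.438
```

```bash
python3 -m jog '4 -2 0 0 0 0 25;3 0 0 0 0 0 25;0 0 0 0 0 0 25;0 0 0 0 0 0 25';python3 -m jog '2 0 0 0 0 0 25;0 0 0 0 0 0 25;0 0 0 0 0 0 25'
```

```text
t: 25.45
eef_pos: [0.6582, 0.1009, 0.0523]
tool_rot: [-0.494, -0.506, -0.493, 0.507]
contact_force: [0.2, 0.5, -0.7]
gripper_width: 0.439
t: 25.75
eef_pos: [0.6587, 0.101, 0.0509]
tool_rot: [-0.494, -0.506, -0.493, 0.507]
contact_force: [-0.0, -0.2, 2.3]
gripper_width: 0.431
```

```bash
python3 -m jog '0 0 0 0 0 0 52;0 0 0 0 0 0 52;0 0 0 0 0 0 52'; python3 -m jog '-25 0 0 0 0 0 52;-45 0 0 0 0 0 52;-40 0 0 0 0 0 55;-20 0 0 0 0 0 55;0 0 0 0 0 0 55'; python3 -m jog '0 0 0 0 0 0 60;0 0 0 0 0 0 60'
python3 - <<'E'
from h import *
s=shot('wrist','w14');P=grid(s);comps(P,.07,.09,mn=300); comps(P,.03,.045,mn=600)
go([.4289,.1440,.15],down(np.radians(-13.6)))
from station import bot
o=bot.get_obs(); Rt=down(np.radians(-13.6)); print(Rt.inv().apply(np.array([.4289,.144,.15])-o['eef_pos'])*1000)
E
```

```text
t: 26.05
eef_pos: [0.6583, 0.1009, 0.0504]
tool_rot: [-0.494, -0.506, -0.493, 0.507]
contact_force: [-0.6, 0.0, 1.2]
gripper_width: 0.608
t: 26.55
eef_pos: [0.6607, 0.1019, 0.1847]
tool_rot: [0.495, 0.508, 0.491, -0.505]
contact_force: [-0.2, -1.2, 0.7]
gripper_width: 0.644
t: 26.75
eef_pos: [0.6574, 0.101, 0.1789]
tool_rot: [-0.494, -0.505, -0.493, 0.508]
contact_force: [-0.1, 0.3, 0.3]
gripper_width: 0.709
[123. 168.] 12958 z 0.0855 c [0.6859 0.2202] L 111.8 W 79.7 ang 88.47
[278. 198.] 6289 z 0.0788 c [0.6604 0.1015] L 103.4 W 38.9 ang -2.1
[113.  17.] 689 z 0.0376 c [0.8086 0.2491] L 163.9 W 22.3 ang 88.17
[518.  10.] 1934 z 0.0387 c [ 0.8088 -0.1   ] L 86.0 W 19.7 ang 89.37
[177. 202.] 916 z 0.0382 c [0.6725 0.2203] L 110.2 W 106.1 ang 88.62
[238. 186.] 838 z 0.0386 c [0.6638 0.1371] L 27.3 W 24.3 ang 87.42
[431. 187.] 6938 z 0.0387 c [ 0.6584 -0.0455] L 248.4 W 24.7 ang 88.37
[  9. 329.] 1302 z 0.0386 c [0.4905 0.4124] L 109.5 W 33.0 ang -18.08
[332. 320.] 996 z 0.0387 c [0.5164 0.047 ] L 39.8 W 32.6 ang 5.76
t 26.8 pos [0.6574 0.101  0.1787] shift [  29.3 -229.5  -37.2] turn [-12.98   0.01   0.05] | | 234.3 rows>= 9.1
[  28.7341  -11.9019 -232.2035]
```

View pics/w14.png

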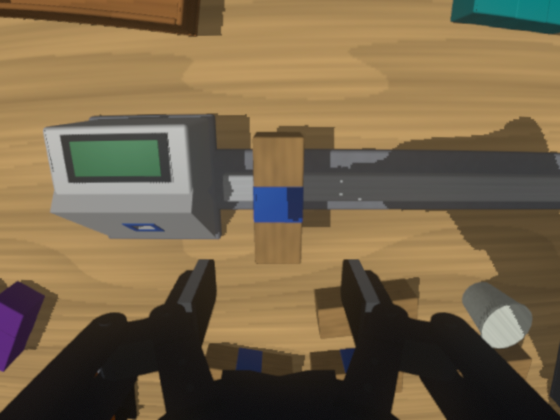

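```bash
python3 -m jog '0 -46 -7 0 0 0 65;0 -46 -7 0 0 0 65;0 -46 -7 0 0 0 65;0 -46 -8 0 0 0 65;0 -45 -8 0 0 0 65'; python3 -m jog '0 0 0 -1.3 0 0 65;0 0 0 -1.3 0 0 65;0 0 0 -1.3 0 0 65;0 0 0 -1.3 0 0 65;0 0 0 -1.3 0 0 65';python3 -m jog '0 0 0 -1.3 0 0 65;0 0 0 -1.3 0 0 65;0 0 0 -1.3 0 0 65;0 0 0 -1.3 0 0 65;0 0 0 -1.3 0 0 65'; python3 -m jog '0 0 0 0 0 0 65;0 0 0 0 0 0 65'
python3 - <<'E'
from h import *
go([.4289,.144,.010],down(np.radians(-13.6)))
s=shot('wrist','w15');P=grid(s);comps(P,.032,.05,mn=300)
E
```

```text
t: 27.3
eef_pos: [0.4279, 0.1441, 0.1793]
tool_rot: [-0.494, -0.505, -0.493, 0.508]
contact_force: [-0.0, 0.6, 0.4]
gripper_width: 0.76
t: 27.8
eef_pos: [0.4298, 0.144, 0.1795]
tool_rot: [0.635, 0.309, 0.635, -0.312]
contact_force: [-0.3, -0.1, -0.3]
gripper_width: 0.76
t: 28.3
eef_pos: [0.4298, 0.144, 0.1795]
tool_rot: [0.702, 0.08, 0.703, -0.082]
contact_force: [0.6, -0.6, 0.4]
gripper_width: 0.759
t: 28.5
eef_pos: [0.4301, 0.1441, 0.1798]
tool_rot: [0.702, 0.083, 0.702, -0.086]
contact_force: [-0.2, 0.5, -0.4]
gripper_width: 0.765
t 28.5 pos [0.4301 0.1441 0.1798] shift [169.8   0.3  -1. ] turn [-0.02 -0.01  0.03] | | 169.8 rows>= 3.4
[136.   4.] 699 z 0.0426 c [0.3696 0.3171] L 76.7 W 6.8 ang -13.98
[490.  57.] 3352 z 0.0413 c [0.6333 0.2147] L 96.5 W 29.0 ang 87.89
[519. 155.] 1536 z 0.0391 c [0.6397 0.1223] L 88.2 W 43.8 ang 23.17
[ 97. 164.] 4720 z 0.0389 c [0.2764 0.2083] L 105.2 W 39.4 ang -0.1
[277. 187.] 4741 z 0.0388 c [0.4298 0.145 ] L 103.9 W 38.3 ang 77.26
[522. 291.] 3483 z 0.0386 c [ 0.6575 -0.0428] L 209.0 W 26.1 ang 88.61
[393. 273.] 1664 z 0.0388 c [0.5197 0.0193] L 90.2 W 37.5 ang -82.02
[303. 306.] 3260 z 0.0389 c [0.4269 0.0161] L 105.1 W 38.5 ang -86.55
[ 13. 367.] 588 z 0.0394 c [0.0695 0.0111] L 57.4 W 9.3 ang -83.92
```

```bash
python3 -m jog '45 0 0 0 0 0 65;45 0 0 0 0 0 65;40 0 0 0 0 0 65;28 0 0 0 0 0 65;12 0 0 0 0 0 65'; python3 -m jog '0 0 0 0 0 0 25;0 0 0 0 0 0 25;0 0 0 0 0 0 25;0 0 0 0 0 0 25' 40; python3 -m jog '-35 0 0 0 0 0 25;-45 0 0 0 0 0 25;-40 0 0 0 0 0 25;-20 0 0 0 0 0 25;0 0 0 0 0 0 25'; python3 -m jog '0 0 0 1.3 0 0 25;0 0 0 1.3 0 0 25;0 0 0 1.3 0 0 25;0 0 0 1.3 0 0 25;0 0 0 1.3 0 0 25';python3 -m jog '0 0 0 1.3 0 0 25;0 0 0 1.3 0 0 25;0 0 0 1.3 0 0 25;0 0 0 1.3 0 0 25;0 0 0 1.3 0 0 25'
python3 - <<'E'
from h import *
t=rail(.002,.061); go([*t[:2],.15],down(np.radians(-91.6)))
E
```

```text
t: 29.05
eef_pos: [0.4287, 0.1431, 0.008]
tool_rot: [0.701, 0.082, 0.703, -0.085]
contact_force: [-0.0, 0.7, -0.7]
gripper_width: 0.765
t: 29.45
eef_pos: [0.4314, 0.144, 0.0117]
tool_rot: [0.703, 0.083, 0.701, -0.084]
contact_force: [-0.3, -0.2, -0.5]
gripper_width: 0.44
t: 29.95
eef_pos: [0.4327, 0.1449, 0.1541]
tool_rot: [0.705, 0.083, 0.7, -0.084]
contact_force: [0.2, -0.8, -0.3]
gripper_width: 0.44
t: 30.45
eef_pos: [0.4298, 0.1438, 0.1497]
tool_rot: [0.634, 0.313, 0.633, -0.316]
contact_force: [0.6, -0.5, -0.8]
gripper_width: 0.441
t: 30.95
eef_pos: [0.4298, 0.1438, 0.1497]
tool_rot: [-0.493, -0.507, -0.491, 0.509]
contact_force: [0.7, 0.3, -0.5]
gripper_width: 0.44
t 30.95 pos [0.4298 0.1438 0.1497] shift [ -0.1 233.4 106.2] turn [-0.04  0.04  0.01] | | 256.4 rows>= 5.1
```

```bash
python3 -m jog '0 39 18 0 0 0 25;0 39 18 0 0 0 25;0 39 18 0 0 0 25;0 39 18 0 0 0 25;0 39 17 0 0 0 25'; python3 -m jog '0 38 17 0 0 0 25;0 0 0 0 0 0 25;0 0 0 0 0 0 25;0 0 0 0 0 0 25'
python3 - <<'E'
from h import *
heldoff('w16')
t=rail(.002,.061); go([*t[:2],.06],down(np.radians(-91.6)))
E
```

```text
t: 31.45
eef_pos: [0.6238, 0.0487, 0.1496]
tool_rot: [-0.494, -0.505, -0.493, 0.508]
contact_force: [0.1, 0.2, 0.6]
gripper_width: 0.442
t: 31.85
eef_pos: [0.6591, 0.033, 0.1499]
tool_rot: [-0.494, -0.505, -0.494, 0.508]
contact_force: [0.4, -0.0, 0.5]
gripper_width: 0.436
held: front edge 52.8 => centre off y 0.8 z range [-19.3069  17.6162] top x -27.40174957521517
t 31.9 pos [0.6591 0.0333 0.1503] shift [90.3  0.8  2.8] turn [0.03 0.03 0.02] | | 90.3 rows>= 1.8
```

```bash
python3 -m jog '35 0 2 0 0 0 25;30 0 1 0 0 0 25;20 0 0 0 0 0 25;5 0 0 0 0 0 25;0 0 0 0 0 0 25';python3 -m jog '0 0 0 0 0 0 25;4 0 0 0 0 0 25;3 0 0 0 0 0 25;0 0 0 0 0 0 25;0 0 0 0 0 0 25'
```

```text
t: 32.4
eef_pos: [0.6596, 0.0296, 0.0605]
tool_rot: [-0.494, -0.505, -0.493, 0.507]
contact_force: [-0.3, 0.8, -0.9]
gripper_width: 0.44
t: 32.9
eef_pos: [0.6606, 0.0288, 0.0539]
tool_rot: [-0.494, -0.506, -0.493, 0.507]
contact_force: [-0.5, -0.8, -0.2]
gripper_width: 0.436
```

```bash
python3 -m jog '2 0 0 0 0 0 25;1 0 0 0 0 0 25;0 0 0 0 0 0 25;0 0 0 0 0 0 25'; python3 -m jog '0 0 0 0 0 0 52;0 0 0 0 0 0 52;0 0 0 0 0 0 52'; python3 -m jog '-25 0 0 0 0 0 52;-45 0 0 0 0 0 52;-40 0 0 0 0 0 55;-20 0 0 0 0 0 55;0 0 0 0 0 0 55'; python3 -m jog '0 0 0 0 0 0 65;0 0 0 0 0 0 65'
python3 - <<'E'
from h import *
s=shot('wrist','w17');P=grid(s);comps(P,.07,.09,mn=300); comps(P,.03,.045,mn=600)
go([.518,.010,.15],down(np.radians(5.5)))
from station import bot
o=bot.get_obs(); Rt=down(np.radians(5.5)); print(Rt.inv().apply(np.array([.518,.010,.15])-o['eef_pos'])*1000)
E
```

```text
t: 33.3
eef_pos: [0.6608, 0.0288, 0.0515]
tool_rot: [-0.494, -0.506, -0.493, 0.507]
contact_force: [-1.5, -0.7, 4.9]
gripper_width: 0.438
t: 33.6
eef_pos: [0.6604, 0.0288, 0.0505]
tool_rot: [-0.494, -0.506, -0.493, 0.507]
contact_force: [-0.1, 0.1, -0.5]
gripper_width: 0.607
t: 34.1
eef_pos: [0.6628, 0.0296, 0.1848]
tool_rot: [0.496, 0.508, 0.491, -0.505]
contact_force: [0.4, -0.2, 0.4]
gripper_width: 0.645
t: 34.3
eef_pos: [0.6595, 0.029, 0.1791]
tool_rot: [-0.494, -0.505, -0.493, 0.508]
contact_force: [0.2, -0.5, -0.6]
gripper_width: 0.758
[ 54. 176.] 9282 z 0.0854 c [0.6861 0.2177] L 107.2 W 79.4 ang 88.23
[278. 199.] 6285 z 0.0788 c [0.6615 0.0294] L 103.7 W 38.7 ang -1.12
[187. 201.] 6193 z 0.0788 c [0.6607 0.1014] L 104.0 W 39.0 ang -1.41
[452.  11.] 2753 z 0.0387 c [ 0.8065 -0.1101] L 105.6 W 19.9 ang -89.0
[111. 197.] 1275 z 0.0377 c [0.6723 0.22  ] L 110.7 W 107.0 ang 88.44
[235. 190.] 1026 z 0.0387 c [0.6694 0.0672] L 62.9 W 31.7 ang -2.3
[416. 191.] 6000 z 0.0387 c [ 0.6573 -0.1013] L 216.1 W 24.1 ang 88.53
[299. 320.] 3432 z 0.0388 c [0.5193 0.0111] L 104.3 W 41.0 ang -84.15
t 34.35 pos [0.6595 0.029  0.1789] shift [  29.5 -140.8   22.6] turn [-16.17   0.     0.05] | | 145.7 rows>= 11.3
[  28.9498   -5.3952 -142.6487]
```

```bash
python3 -m jog '0 -47 7 0 0 0 65;0 -47 8 0 0 0 65;0 -47 8 0 0 0 65;0 0 0 -1.35 0 0 65;0 0 0 -1.35 0 0 65'; python3 -m jog '0 0 0 -1.35 0 0 65;0 0 0 -1.35 0 0 65;0 0 0 -1.35 0 0 65;0 0 0 -1.35 0 0 65;0 0 0 -1.35 0 0 65';python3 -m jog '0 0 0 -1.35 0 0 65;0 0 0 -1.35 0 0 65;0 0 0 -1.35 0 0 65;0 0 0 -1.35 0 0 65;0 0 0 -1.35 0 0 65'; python3 -m jog '0 0 0 0 0 0 65;0 0 0 0 0 0 65'
python3 - <<'E'
from h import *
go([.5183,.010,.010],down(np.radians(5.6)))
E
```

```text
t: 34.85
eef_pos: [0.5165, 0.0094, 0.1797]
tool_rot: [0.561, 0.429, 0.561, -0.432]
contact_force: [0.7, 0.5, -0.1]
gripper_width: 0.762
t: 35.35
eef_pos: [0.5182, 0.0098, 0.1797]
tool_rot: [0.675, 0.208, 0.676, -0.211]
contact_force: [0.6, 1.0, -0.8]
gripper_width: 0.76
t: 35.85
eef_pos: [0.5182, 0.0099, 0.1797]
tool_rot: [0.705, -0.038, 0.707, 0.036]
contact_force: [0.7, -0.6, 0.3]
gripper_width: 0.762
t: 36.05
eef_pos: [0.5185, 0.0098, 0.1801]
tool_rot: [0.706, -0.035, 0.707, 0.033]
contact_force: [-0.2, -0.1, -0.3]
gripper_width: 0.76
t 36.05 pos [0.5185 0.0098 0.1801] shift [170.1   0.7   0.2] turn [-0.02 -0.02  0.03] | | 170.1 rows>= 3.4
```

```bash
python3 -m jog '45 0 0 0 0 0 65;45 0 0 0 0 0 65;40 0 0 0 0 0 65;28 0 0 0 0 0 65;12 0 0 0 0 0 65'; python3 -m jog '0 0 0 0 0 0 25;0 0 0 0 0 0 25;0 0 0 0 0 0 25;0 0 0 0 0 0 25' 40; python3 -m jog '-35 0 0 0 0 0 25;-45 0 0 0 0 0 25;-40 0 0 0 0 0 25;-20 0 0 0 0 0 25;0 0 0 0 0 0 25'; python3 -m jog '0 0 0 1.35 0 0 25;0 0 0 1.35 0 0 25;0 0 0 1.35 0 0 25;0 0 0 1.35 0 0 25;0 0 0 1.35 0 0 25';python3 -m jog '0 0 0 1.35 0 0 25;0 0 0 1.35 0 0 25;0 0 0 1.35 0 0 25;0 0 0 1.35 0 0 25;0 0 0 1.35 0 0 25';python3 -m jog '0 0 0 1.35 0 0 25;0 0 0 1.35 0 0 25;0 0 0 0 0 0 25'
python3 - <<'E'
from h import *
t=rail(.002,-.011); go([*t[:2],.15],down(np.radians(-91.6)))
E
```

```text
t: 36.55
eef_pos: [0.5169, 0.0092, 0.0081]
tool_rot: [0.704, -0.036, 0.708, 0.033]
contact_force: [-0.8, -0.6, -0.1]
gripper_width: 0.765
t: 36.95
eef_pos: [0.52, 0.0093, 0.0122]
tool_rot: [0.707, -0.036, 0.705, 0.034]
contact_force: [0.2, 1.0, -0.4]
gripper_width: 0.439
t: 37.45
eef_pos: [0.5214, 0.01, 0.1549]
tool_rot: [0.709, -0.036, 0.704, 0.034]
contact_force: [1.0, -0.2, -0.8]
gripper_width: 0.436
t: 37.95
eef_pos: [0.5183, 0.0096, 0.1501]
tool_rot: [0.674, 0.212, 0.674, -0.215]
contact_force: [0.2, -0.0, -1.0]
gripper_width: 0.438
t: 38.45
eef_pos: [0.5182, 0.0096, 0.15]
tool_rot: [0.559, 0.432, 0.558, -0.435]
contact_force: [0.1, -0.0, -0.9]
gripper_width: 0.436
t: 38.75
eef_pos: [0.5183, 0.0097, 0.1502]
tool_rot: [-0.494, -0.506, -0.492, 0.508]
contact_force: [-0.5, -0.5, -1.1]
gripper_width: 0.441
t 38.75 pos [0.5183 0.0097 0.1502] shift [  0.2 140.7  47.6] turn [0.   0.04 0.01] | | 148.6 rows>= 3.0
```

```bash
python3 -m jog '0 35 12 0 0 0 25;0 35 12 0 0 0 25;0 35 12 0 0 0 25;0 35 12 0 0 0 25;0 0 0 0 0 0 25'; python3 -m jog '0 0 0 0 0 0 25;0 0 0 0 0 0 25;0 0 0 0 0 0 25'
python3 - <<'E'
from h import *
heldoff('w18')
t=rail(.002,-.011); go([*t[:2],.06],down(np.radians(-91.6)))
E
```

```text
t: 39.25
eef_pos: [0.661, -0.0447, 0.1501]
tool_rot: [-0.495, -0.506, -0.492, 0.507]
contact_force: [-0.3, -0.8, -0.1]
gripper_width: 0.438
t: 39.55
eef_pos: [0.6566, -0.0411, 0.1509]
tool_rot: [-0.494, -0.505, -0.493, 0.507]
contact_force: [0.2, 0.0, -0.4]
gripper_width: 0.439
held: front edge 54.1 => centre off y 2.1 z range [-19.3183  17.6726] top x -26.964214206782437
t 39.6 pos [ 0.6568 -0.0412  0.1511] shift [91.1  1.   0.3] turn [0.03 0.03 0.01] | | 91.1 rows>= 1.8
```

```bash
python3 -m jog '35 0 0 0 0 0 25;30 0 0 0 0 0 25;20 0 0 0 0 0 25;5 0 0 0 0 0 25;0 0 0 0 0 0 25';python3 -m jog '0 0 0 0 0 0 25;4 0 0 0 0 0 25;3 0 0 0 0 0 25;0 0 0 0 0 0 25;0 0 0 0 0 0 25'; python3 -m jog '2 0 0 0 0 0 25;1 0 0 0 0 0 25;0 0 0 0 0 0 25;0 0 0 0 0 0 25'
```

```text
t: 40.1
eef_pos: [0.6571, -0.0418, 0.0608]
tool_rot: [-0.494, -0.505, -0.493, 0.507]
contact_force: [1.0, -0.3, 0.3]
gripper_width: 0.441
t: 40.6
eef_pos: [0.6577, -0.0422, 0.0541]
tool_rot: [-0.494, -0.506, -0.493, 0.507]
contact_force: [0.1, 0.2, -1.0]
gripper_width: 0.438
t: 41.0
eef_pos: [0.658, -0.0421, 0.0519]
tool_rot: [-0.494, -0.506, -0.492, 0.507]
contact_force: [-2.6, -0.6, 5.6]
gripper_width: 0.441
```

```bash
python3 -m jog '0 0 0 0 0 0 52;0 0 0 0 0 0 52;0 0 0 0 0 0 52'; python3 -m jog '-25 0 0 0 0 0 52;-45 0 0 0 0 0 52;-40 0 0 0 0 0 55;-20 0 0 0 0 0 55;0 0 0 0 0 0 55'; python3 -m jog '0 0 0 0 0 0 65;0 0 0 0 0 0 65'
python3 - <<'E'
from h import *
s=shot('wrist','w19');P=grid(s);comps(P,.07,.09,mn=300); comps(P,.03,.045,mn=600)
t=shot('top','t19'); print('stylus top');comps(grid(t),.026,.06,roi=(140,220,200,315),mn=15)
go([.4271,-.1425,.15],down(np.radians(-.8)))
E
```

```text
t: 41.3
eef_pos: [0.6576, -0.0422, 0.0508]
tool_rot: [-0.494, -0.506, -0.493, 0.507]
contact_force: [-0.2, -0.3, -0.8]
gripper_width: 0.607
t: 41.8
eef_pos: [0.66, -0.0417, 0.1851]
tool_rot: [0.496, 0.507, 0.491, -0.506]
contact_force: [1.2, -0.7, 0.2]
gripper_width: 0.644
t: 42.0
eef_pos: [0.6566, -0.0418, 0.1793]
tool_rot: [-0.494, -0.505, -0.493, 0.508]
contact_force: [0.3, -0.3, -0.1]
gripper_width: 0.76
[ 14. 181.] 2291 z 0.0819 c [0.6821 0.172 ] L 84.2 W 32.4 ang -16.8
[279. 197.] 6281 z 0.0788 c [ 0.6602 -0.0415] L 103.2 W 38.8 ang -1.32
[188. 198.] 6359 z 0.0789 c [0.6617 0.0294] L 104.4 W 39.1 ang -1.17
[101. 202.] 6215 z 0.0788 c [0.6605 0.1015] L 104.1 W 40.4 ang -2.56
[366.   8.] 2215 z 0.0386 c [ 0.8072 -0.1102] L 104.5 W 14.6 ang 86.63
[ 47. 185.] 1476 z 0.0376 c [0.6718 0.2032] L 107.1 W 79.1 ang -1.81
[147. 191.] 835 z 0.0392 c [0.6599 0.0735] L 103.0 W 22.5 ang 0.67
[236. 189.] 976 z 0.0387 c [ 0.6649 -0.0044] L 45.7 W 30.2 ang -1.27
[381. 190.] 4217 z 0.0387 c [ 0.6562 -0.1367] L 145.2 W 23.9 ang 88.4
[538. 352.] 2159 z 0.0427 c [ 0.4426 -0.3427] L 105.2 W 40.7 ang 8.6
stylus top
[142. 224.] 40 z 0.0402 c [0.5186 0.3869] L 25.3 W 11.4 ang -4.18
[166. 274.] 422 z 0.0453 c [0.4086 0.3184] L 152.4 W 36.8 ang -7.5
t 42.1 pos [ 0.6567 -0.0418  0.1793] shift [  30.3 -226.8  106.6] turn [-15.12   0.     0.05] | | 252.5 rows>= 10.6
```

View pics/t19.png

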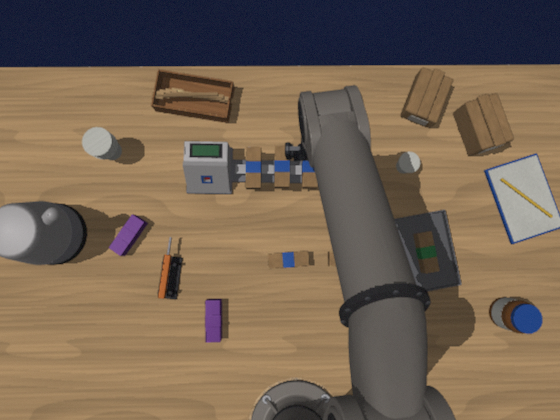

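```bash
python3 -m jog '0 -38 18 0 0 0 55;0 -38 18 0 0 0 55;0 -38 18 0 0 0 55;0 -38 18 0 0 0 55;0 -38 17 0 0 0 55'; python3 -m jog '0 -37 17 0 0 0 55;0 0 0 -1.38 0 0 55;0 0 0 -1.38 0 0 55;0 0 0 -1.38 0 0 55;0 0 0 -1.38 0 0 55'; python3 -m jog '0 0 0 -1.38 0 0 55;0 0 0 -1.38 0 0 55;0 0 0 -1.38 0 0 55;0 0 0 -1.38 0 0 55;0 0 0 -1.38 0 0 55';python3 -m jog '0 0 0 -1.38 0 0 55;0 0 0 -1.38 0 0 55;0 0 0 0 0 0 55;0 0 0 0 0 0 55'
python3 - <<'E'
from h import *
go([.4271,-.1425,.010],down(np.radians(-.8)))
s=shot('wrist','w20');P=grid(s);comps(P,.032,.05,mn=300); comps(P,.05,.07,mn=300)
E
```

```text
t: 42.6
eef_pos: [0.4633, -0.1263, 0.1804]
tool_rot: [-0.494, -0.505, -0.493, 0.508]
contact_force: [-0.0, -1.2, 0.9]
gripper_width: 0.645
t: 43.1
eef_pos: [0.4274, -0.1417, 0.1807]
tool_rot: [0.618, 0.342, 0.618, -0.344]
contact_force: [-0.2, 0.8, 1.1]
gripper_width: 0.64
t: 43.6
eef_pos: [0.4275, -0.1416, 0.1806]
tool_rot: [0.699, 0.101, 0.7, -0.103]
contact_force: [-0.4, -0.3, -0.2]
gripper_width: 0.65
t: 44.0
eef_pos: [0.4277, -0.1418, 0.1809]
tool_rot: [0.707, 0.003, 0.707, -0.005]
contact_force: [-0.2, 0.1, -0.5]
gripper_width: 0.644
t 44.0 pos [ 0.4277 -0.1418  0.1809] shift [170.9  -0.3  -0.4] turn [ 0.03 -0.01  0.03] | | 170.9 rows>= 3.4
[276.  33.] 3246 z 0.0389 c [ 0.4282 -0.0106] L 51.0 W 38.8 ang -87.41
[542.  25.] 1100 z 0.0388 c [ 0.6386 -0.0001] L 64.8 W 28.0 ang -6.5
[495.  74.] 352 z 0.045 c [ 0.6082 -0.0402] L 38.2 W 2.8 ang 89.22
[520. 176.] 4212 z 0.0385 c [ 0.6549 -0.1343] L 148.3 W 26.7 ang 88.14
[278. 187.] 4717 z 0.0388 c [ 0.4283 -0.141 ] L 103.5 W 38.4 ang -89.21
[493. 319.] 505 z 0.041 c [ 0.6607 -0.2873] L 48.5 W 20.7 ang 44.41
[294. 360.] 2145 z 0.0425 c [ 0.4404 -0.3371] L 106.1 W 37.2 ang 2.72
[536.   4.] 377 z 0.0587 c [0.6305 0.0114] L 45.2 W 3.7 ang -5.61
[507.  73.] 804 z 0.0605 c [ 0.6083 -0.0405] L 38.2 W 8.2 ang -82.43
[377. 184.] 3283 z 0.0557 c [ 0.5129 -0.1319] L 55.7 W 55.3 ang -40.65
[509. 336.] 1645 z 0.0556 c [ 0.6737 -0.2984] L 58.0 W 51.4 ang -41.57
```

View pics/w20.png

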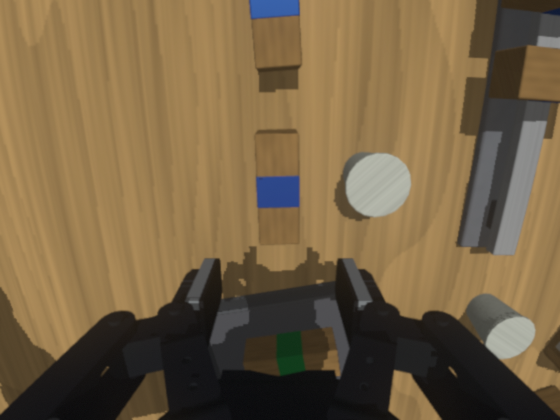

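```bash
python3 -m jog '45 0 0 0 0 0 55;45 0 0 0 0 0 55;40 0 0 0 0 0 55;28 0 0 0 0 0 55;12 0 0 0 0 0 55'; python3 -m jog '0 0 0 0 0 0 25;0 0 0 0 0 0 25;0 0 0 0 0 0 25;0 0 0 0 0 0 25' 40; python3 -m jog '-35 0 0 0 0 0 25;-45 0 0 0 0 0 25;-40 0 0 0 0 0 25;-30 0 0 0 0 0 25;0 0 0 0 0 0 25'; python3 -m jog '0 0 0 1.38 0 0 25;0 0 0 1.38 0 0 25;0 0 0 1.38 0 0 25;0 0 0 1.38 0 0 25;0 0 0 1.38 0 0 25';python3 -m jog '0 0 0 1.38 0 0 25;0 0 0 1.38 0 0 25;0 0 0 1.38 0 0 25;0 0 0 1.38 0 0 25;0 0 0 1.38 0 0 25';python3 -m jog '0 0 0 1.38 0 0 25;0 0 0 0 0 0 25;0 0 0 0 0 0 25'
python3 - <<'E'
from h import *
t=rail(.002,-.155); go([*t[:2],.15],down(np.radians(-91.6)))
E
```

```text
t: 44.55
eef_pos: [0.4263, -0.1418, 0.009]
tool_rot: [0.706, 0.002, 0.709, -0.004]
contact_force: [-0.7, -0.1, -0.2]
gripper_width: 0.646
t: 44.95
eef_pos: [0.4289, -0.1426, 0.0126]
tool_rot: [0.708, 0.001, 0.706, -0.004]
contact_force: [0.0, -0.6, 0.3]
gripper_width: 0.438
t: 45.45
eef_pos: [0.4309, -0.1426, 0.1662]
tool_rot: [0.71, 0.001, 0.704, -0.005]
contact_force: [0.1, 1.1, -0.7]
gripper_width: 0.442
t: 45.95
eef_pos: [0.4275, -0.1418, 0.1611]
tool_rot: [0.66, 0.253, 0.659, -0.256]
contact_force: [0.5, 0.0, -1.1]
gripper_width: 0.437
t: 46.45
eef_pos: [0.4275, -0.1418, 0.1611]
tool_rot: [0.528, 0.47, 0.527, -0.472]
contact_force: [-0.1, 0.1, -0.3]
gripper_width: 0.441
t: 46.75
eef_pos: [0.4277, -0.1417, 0.1612]
tool_rot: [-0.495, -0.505, -0.494, 0.506]
contact_force: [0.5, -0.7, -0.3]
gripper_width: 0.437
t 46.75 pos [ 0.4277 -0.1417  0.1612] shift [ 11.2 226.8  38.9] turn [0.05 0.03 0.  ] | | 230.4 rows>= 4.6
```

```bash
python3 -m jog '0 45 8 0 0 0 25;0 45 8 0 0 0 25;0 45 8 0 0 0 25;0 45 8 0 0 0 25;0 46 7 0 0 0 25'; python3 -m jog '0 0 0 0 0 0 25;0 0 0 0 0 0 25;0 0 0 0 0 0 25;0 0 0 0 0 0 25'
python3 - <<'E'
from h import *
heldoff('w21')
t=rail(.002,-.155); go([*t[:2],.06],down(np.radians(-91.6)))
E
```

```text
t: 47.25
eef_pos: [0.6542, -0.1874, 0.1611]
tool_rot: [-0.495, -0.505, -0.494, 0.507]
contact_force: [0.7, -0.1, -0.6]
gripper_width: 0.44
t: 47.65
eef_pos: [0.6517, -0.1868, 0.1616]
tool_rot: [-0.494, -0.505, -0.493, 0.507]
contact_force: [-0.5, -0.7, -0.9]
gripper_width: 0.44
held: front edge 53.3 => centre off y 1.3 z range [-19.8527  17.1064] top x -27.69821570987035
t 47.7 pos [ 0.6519 -0.1868  0.1618] shift [101.8   1.7  -1.4] turn [0.02 0.03 0.  ] | | 101.8 rows>= 2.0
```

```bash
python3 -m jog '40 1 0 0 0 0 25;35 0 0 0 0 0 25;20 0 0 0 0 0 25;6 0 0 0 0 0 25;0 0 0 0 0 0 25';python3 -m jog '0 0 0 0 0 0 25;4 0 0 0 0 0 25;3 0 0 0 0 0 25;0 0 0 0 0 0 25;0 0 0 0 0 0 25'; python3 -m jog '2 0 0 0 0 0 25;1 0 0 0 0 0 25;0 0 0 0 0 0 25;0 0 0 0 0 0 25'
```

```text
t: 48.2
eef_pos: [0.6532, -0.187, 0.0603]
tool_rot: [-0.494, -0.505, -0.493, 0.507]
contact_force: [-0.8, 0.4, -0.8]
gripper_width: 0.438
t: 48.7
eef_pos: [0.6539, -0.1871, 0.0536]
tool_rot: [-0.494, -0.506, -0.493, 0.507]
contact_force: [0.8, 0.4, -0.8]
gripper_width: 0.435
t: 49.1
eef_pos: [0.6541, -0.1872, 0.0511]
tool_rot: [-0.494, -0.506, -0.492, 0.507]
contact_force: [-0.8, 0.4, 5.8]
gripper_width: 0.439
```

```bash
python3 -m jog '0 0 0 0 0 0 52;0 0 0 0 0 0 52;0 0 0 0 0 0 52'; python3 -m jog '-25 0 0 0 0 0 52;-45 0 0 0 0 0 52;-40 0 0 0 0 0 55;-20 0 0 0 0 0 55;0 0 0 0 0 0 55'; python3 -m jog '0 0 0 0 0 0 65;0 0 0 0 0 0 65'
python3 - <<'E'
from h import *
s=shot('wrist','w22');P=grid(s);comps(P,.07,.09,mn=300); comps(P,.05,.065,mn=300)
go([.427,.0150,.15],down(np.radians(3.8)))
E
```

```text
t: 49.4
eef_pos: [0.6538, -0.1871, 0.0502]
tool_rot: [-0.494, -0.506, -0.493, 0.507]
contact_force: [-0.0, 0.1, -0.8]
gripper_width: 0.61
t: 49.9
eef_pos: [0.6562, -0.1872, 0.1846]
tool_rot: [0.496, 0.507, 0.491, -0.506]
contact_force: [-0.4, 0.1, 0.6]
gripper_width: 0.644
t: 50.1
eef_pos: [0.6529, -0.1865, 0.1787]
tool_rot: [-0.493, -0.505, -0.493, 0.508]
contact_force: [-0.4, -0.4, -0.3]
gripper_width: 0.762
[ 98. 198.] 6339 z 0.0788 c [ 0.6602 -0.0419] L 104.1 W 39.9 ang -1.01
[279. 199.] 6310 z 0.0788 c [ 0.6553 -0.1866] L 103.6 W 38.9 ang -0.13
[ 22. 205.] 4952 z 0.0787 c [0.662  0.0283] L 104.1 W 39.8 ang -2.67
[498.  17.] 1757 z 0.0581 c [ 0.7904 -0.345 ] L 85.3 W 30.6 ang -88.14
[127. 188.] 1055 z 0.0578 c [ 0.6649 -0.0582] L 109.9 W 34.4 ang 17.25
[ 49. 190.] 1408 z 0.0577 c [0.6666 0.0123] L 109.6 W 34.5 ang 16.95
[413. 171.] 3348 z 0.0558 c [ 0.673  -0.2995] L 55.5 W 54.6 ang 82.04
[228. 333.] 2052 z 0.0558 c [ 0.5139 -0.1324] L 55.5 W 54.4 ang -27.57
t 50.15 pos [ 0.6528 -0.1864  0.1786] shift [  28.8 -230.9 -195.6] turn [-15.88  -0.01   0.04] | | 304.0 rows>= 11.1
```

View pics/w22.png

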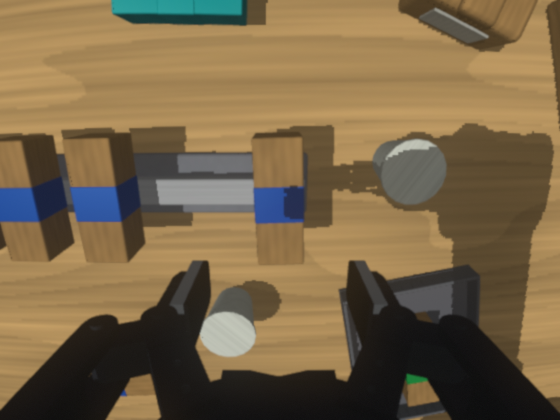

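```bash
python3 -m jog '0 -33 -28 0 0 0 65;0 -33 -28 0 0 0 65;0 -33 -28 0 0 0 65;0 -33 -28 0 0 0 65;0 -33 -28 0 0 0 65'; python3 -m jog '0 -33 -28 0 0 0 65;0 -33 -28 0 0 0 65;0 0 0 -1.32 0 0 65;0 0 0 -1.32 0 0 65'; python3 -m jog '0 0 0 -1.32 0 0 65;0 0 0 -1.32 0 0 65;0 0 0 -1.32 0 0 65;0 0 0 -1.32 0 0 65;0 0 0 -1.32 0 0 65';python3 -m jog '0 0 0 -1.32 0 0 65;0 0 0 -1.32 0 0 65;0 0 0 -1.32 0 0 65;0 0 0 -1.32 0 0 65;0 0 0 -1.32 0 0 65';python3 -m jog '0 0 0 0 0 0 65;0 0 0 0 0 0 65'
python3 - <<'E'
from h import *
go([.427,.015,.010],down(np.radians(3.8)))
s=shot('wrist','w23');P=grid(s);comps(P,.032,.05,mn=300)
E
```

```text
t: 50.65
eef_pos: [0.4905, -0.0414, 0.1789]
tool_rot: [-0.494, -0.505, -0.493, 0.508]
contact_force: [1.1, -0.3, 0.8]
gripper_width: 0.761
t: 51.05
eef_pos: [0.4265, 0.0162, 0.1791]
tool_rot: [0.561, 0.43, 0.56, -0.433]
contact_force: [0.8, -0.6, 0.3]
gripper_width: 0.762
t: 51.55
eef_pos: [0.4274, 0.0152, 0.1789]
tool_rot: [0.673, 0.216, 0.673, -0.218]
contact_force: [-1.0, 0.0, 0.2]
gripper_width: 0.758
t: 52.05
eef_pos: [0.4274, 0.0152, 0.1789]
tool_rot: [0.706, -0.025, 0.708, 0.023]
contact_force: [0.0, -0.2, 0.5]
gripper_width: 0.759
t: 52.25
eef_pos: [0.4276, 0.0152, 0.1793]
tool_rot: [0.706, -0.022, 0.707, 0.019]
contact_force: [0.5, -1.1, -0.0]
gripper_width: 0.76
t 52.25 pos [0.4276 0.0152 0.1793] shift [169.3   0.4  -0.4] turn [-0.08 -0.02  0.03] | | 169.3 rows>= 3.4
[534.  18.] 1031 z 0.0407 c [0.6397 0.1783] L 45.0 W 25.0 ang -1.78
[551.  71.] 526 z 0.0384 c [0.6573 0.1382] L 26.1 W 16.2 ang -86.47
[498. 107.] 342 z 0.0451 c [0.6083 0.103 ] L 37.8 W 3.0 ang 88.38
[277. 187.] 4795 z 0.0388 c [0.4271 0.0158] L 103.6 W 38.8 ang -86.41
[533. 156.] 1104 z 0.0386 c [0.6518 0.0651] L 69.9 W 34.1 ang 0.48
[481. 188.] 301 z 0.0454 c [0.6098 0.0319] L 37.9 W 8.7 ang 77.62
[501. 242.] 1092 z 0.0403 c [ 0.6531 -0.0219] L 110.8 W 39.9 ang 17.73
[484. 312.] 717 z 0.0386 c [ 0.6555 -0.1075] L 47.2 W 24.8 ang 88.1
```

```bash
python3 -m jog '45 0 0 0 0 0 65;45 0 0 0 0 0 65;40 0 0 0 0 0 65;28 0 0 0 0 0 65;11 0 0 0 0 0 65'; python3 -m jog '0 0 0 0 0 0 25;0 0 0 0 0 0 25;0 0 0 0 0 0 25;0 0 0 0 0 0 25' 40; python3 -m jog '-35 0 0 0 0 0 25;-45 0 0 0 0 0 25;-40 0 0 0 0 0 25;-30 0 0 0 0 0 25;0 0 0 0 0 0 25'; python3 -m jog '0 0 0 1.32 0 0 25;0 0 0 1.32 0 0 25;0 0 0 1.32 0 0 25;0 0 0 1.32 0 0 25;0 0 0 1.32 0 0 25';python3 -m jog '0 0 0 1.32 0 0 25;0 0 0 1.32 0 0 25;0 0 0 1.32 0 0 25;0 0 0 1.32 0 0 25;0 0 0 1.32 0 0 25';python3 -m jog '0 0 0 1.32 0 0 25;0 0 0 1.32 0 0 25;0 0 0 0 0 0 25;0 0 0 0 0 0 25'
python3 - <<'E'
from h import *
t=rail(.002,-.083); go([*t[:2],.16],down(np.radians(-91.6)))
E
```

```text
t: 52.8
eef_pos: [0.4262, 0.0147, 0.0085]
tool_rot: [0.705, -0.022, 0.708, 0.02]
contact_force: [-0.5, -0.4, -0.1]
gripper_width: 0.76
t: 53.2
eef_pos: [0.429, 0.0147, 0.012]
tool_rot: [0.708, -0.023, 0.706, 0.021]
contact_force: [-0.1, 0.7, -0.3]
gripper_width: 0.44
t: 53.7
eef_pos: [0.431, 0.0154, 0.1654]
tool_rot: [0.71, -0.023, 0.704, 0.02]
contact_force: [0.8, -0.4, -1.2]
gripper_width: 0.439
t: 54.2
eef_pos: [0.4275, 0.015, 0.1603]
tool_rot: [0.672, 0.22, 0.672, -0.222]
contact_force: [0.1, -0.5, -1.4]
gripper_width: 0.437
t: 54.7
eef_pos: [0.4275, 0.015, 0.1603]
tool_rot: [0.558, 0.434, 0.557, -0.436]
contact_force: [-0.5, -0.1, -0.9]
gripper_width: 0.44
t: 55.1
eef_pos: [0.4277, 0.0152, 0.1606]
tool_rot: [-0.495, -0.505, -0.494, 0.507]
contact_force: [0.3, 0.3, -1.0]
gripper_width: 0.437
t 55.1 pos [0.4277 0.0152 0.1606] shift [  0.8 230.8 123.7] turn [0.05 0.03 0.01] | | 261.9 rows>= 5.2
```

```bash
python3 -m jog '0 38 20 0 0 0 25;0 38 20 0 0 0 25;0 38 21 0 0 0 25;0 39 21 0 0 0 25;0 39 21 0 0 0 25'; python3 -m jog '0 38 20 0 0 0 25;0 0 0 0 0 0 25;0 0 0 0 0 0 25;0 0 0 0 0 0 25;0 0 0 0 0 0 25'
python3 - <<'E'
from h import *
heldoff('w24')
t=rail(.002,-.083); go([*t[:2],.06],down(np.radians(-91.6)))
E
```

```text
t: 55.6
eef_pos: [0.6185, -0.0939, 0.1607]
tool_rot: [-0.495, -0.505, -0.494, 0.507]
contact_force: [0.7, 0.2, -0.9]
gripper_width: 0.439
t: 56.1
eef_pos: [0.6539, -0.1128, 0.1612]
tool_rot: [-0.494, -0.505, -0.493, 0.507]
contact_force: [0.9, -0.9, -0.6]
gripper_width: 0.436
held: front edge 53.4 => centre off y 1.4 z range [-19.3532  17.6362] top x -27.030692309526767
t 56.15 pos [ 0.654  -0.1128  0.1614] shift [101.4   1.7   0.6] turn [0.03 0.03 0.  ] | | 101.5 rows>= 2.0
```

View pics/w24.png

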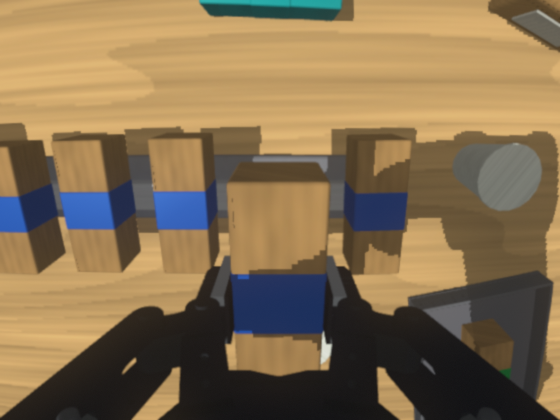

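```bash
python3 -m jog '30 1 2 0 0 0 25;25 0 0 0 0 0 25;20 0 0 0 0 0 25;15 0 0 0 0 0 25;10 0 0 0 0 0 25';python3 -m jog '0 0 0 0 0 0 25;4 0 0 0 0 0 25;3 0 0 0 0 0 25;0 0 0 0 0 0 25;0 0 0 0 0 0 25'; python3 -m jog '2 0 0 0 0 0 25;1 0 0 0 0 0 25;0 0 0 0 0 0 25;0 0 0 0 0 0 25'
```

```text
t: 56.65
eef_pos: [0.6551, -0.1156, 0.0603]
tool_rot: [-0.494, -0.505, -0.493, 0.507]
contact_force: [0.4, 0.4, -1.0]
gripper_width: 0.434
t: 57.15
eef_pos: [0.656, -0.1161, 0.0547]
tool_rot: [-0.494, -0.506, -0.492, 0.507]
contact_force: [-0.4, -0.8, -1.0]
gripper_width: 0.435
t: 57.55
eef_pos: [0.656, -0.1161, 0.0519]
tool_rot: [-0.494, -0.506, -0.492, 0.507]
contact_force: [-1.4, -0.6, 4.3]
gripper_width: 0.435
```

```bash
python3 -m jog '0 0 0 0 0 0 50;0 0 0 0 0 0 50;0 0 0 0 0 0 50'; python3 -m jog '-25 0 0 0 0 0 50;-45 0 0 0 0 0 50;-40 0 0 0 0 0 55;-30 0 0 0 0 0 55;0 0 0 0 0 0 55'; python3 -m jog '0 0 0 0 0 0 50;0 0 0 0 0 0 50'
python3 - <<'E'
from h import *
s=shot('wrist','w25');P=grid(s);comps(P,.07,.09,mn=300)
go([.47,.22,.19],down(np.radians(-91.6)))
t=shot('top','t25'); print('sty');P=grid(t);hsv=cv2.cvtColor(t['im'],cv2.COLOR_RGB2HSV)
m=(hsv[...,0]<18)&(hsv[...,1]>170)&(hsv[...,2]>90); m[:, :150]=0;m[:,200:]=0;m[:220]=0;m[310:]=0
Q=P[m]; print('orange',len(Q),np.nanmedian(Q,0),boxfit(Q),np.polyfit(Q[:,0],Q[:,2],1)); crop(t,145,225,205,310,9,'pics/sty25.png')
E
```

```text
t: 57.85
eef_pos: [0.6556, -0.1161, 0.051]
tool_rot: [-0.494, -0.506, -0.493, 0.507]
contact_force: [0.1, 1.1, 0.2]
gripper_width: 0.588
t: 58.35
eef_pos: [0.6588, -0.116, 0.1967]
tool_rot: [0.497, 0.508, 0.49, -0.505]
contact_force: [0.5, 0.4, -0.5]
gripper_width: 0.642
t: 58.55
eef_pos: [0.6548, -0.1156, 0.1897]
tool_rot: [-0.494, -0.505, -0.493, 0.508]
contact_force: [-0.4, 0.4, -0.0]
gripper_width: 0.584
[188. 194.] 5969 z 0.0789 c [ 0.6599 -0.0417] L 104.7 W 38.7 ang -1.44
[365. 195.] 5970 z 0.0789 c [ 0.6553 -0.1861] L 104.4 W 39.7 ang 0.43
[104. 195.] 5862 z 0.0788 c [0.6619 0.0293] L 104.1 W 39.4 ang -1.64
[279. 195.] 5816 z 0.0788 c [ 0.6575 -0.1156] L 103.3 W 38.8 ang -1.74
[ 28. 201.] 5190 z 0.0788 c [0.6603 0.1014] L 104.7 W 40.8 ang -1.37
t 58.6 pos [ 0.6547 -0.1156  0.1895] shift [  -0.9 -193.4 -330.7] turn [0.02 0.03 0.03] | | 383.1 rows>= 7.7
sty
 ** On entry to DLASCL parameter number  4 had an illegal value
 ** On entry to DLASCL parameter number  4 had an illegal value
 ** On entry to DLASCL parameter number  4 had an illegal value
 ** On entry to DLASCL parameter number  4 had an illegal value
 ** On entry to DLASCL parameter number  5 had an illegal value
 ** On entry to DLASCL parameter number  4 had an illegal valueTraceback (most recent call last):
  File "<stdin>", line 6, in <module>
    c, resids, rank, s = lstsq(lhs, rhs, rcond)
                         ~~~~~^^^^^^^^^^^^^^^^^
    x, resids, rank, s = _umath_linalg.lstsq(a, b, rcond,
                         ~~~~~~~~~~~~~~~~~~~^^^^^^^^^^^^^
                                             signature=signature)
                                             ^^^^^^^^^^^^^^^^^^^^
    raise LinAlgError("SVD did not converge in Linear Least Squares")
numpy.linalg.LinAlgError: SVD did not converge in Linear Least Squares
```

View pics/w25.png

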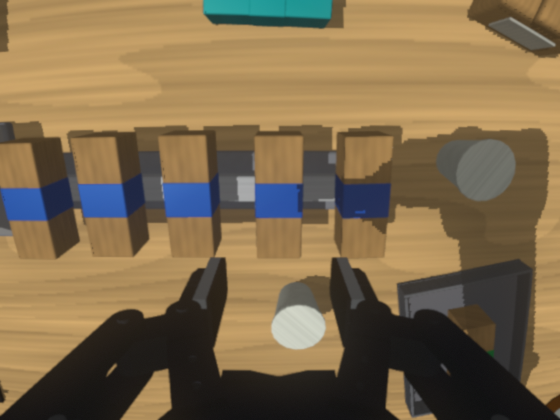

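All five cartons lie level across the rail. Now I look at the stylus.

```bash
python3 - <<'E'
from h import *
t=load('t25');P=grid(t);hsv=cv2.cvtColor(t['im'],cv2.COLOR_RGB2HSV)
m=(hsv[...,0]<18)&(hsv[...,1]>170)&(hsv[...,2]>90)&np.isfinite(P[...,2]); m[:, :150]=0;m[:,200:]=0;m[:220]=0;m[310:]=0
Q=P[m]; print('orange',len(Q),np.nanmedian(Q,0),boxfit(Q),np.polyfit(Q[:,0],Q[:,2],1)); crop(t,145,225,205,310,9,'pics/sty25.png')
E
```

```text
orange 244 [0.3892 0.3274 0.0469] (array([0.3892, 0.3276]), 106.8082504272461, 15.322700500488281, -8.118476867675781) [0.0042 0.0452]
```

View pics/sty25.png

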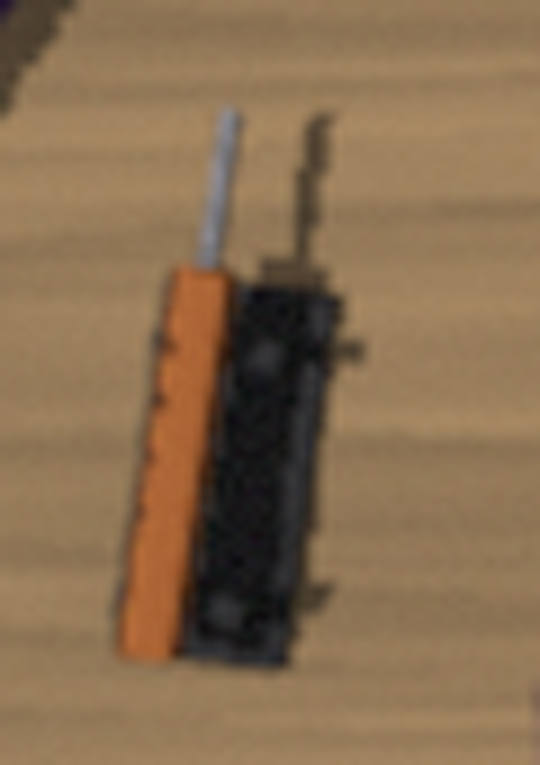

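```bash
python3 -m jog '0 -28 -41 0 0 0 50;0 -28 -41 0 0 0 50;0 -28 -41 0 0 0 50;0 -28 -41 0 0 0 50;0 -28 -41 0 0 0 50'; python3 -m jog '0 -28 -41 0 0 0 50;0 -28 -41 0 0 0 50;0 -25 -41 0 0 0 50;0 0 -45 0 0 0 50;0 -40 -45 0 0 0 50'; python3 -m jog '0 0 0 0 0 0 50;0 0 0 0 0 0 50;0 0 0 0 0 0 50'
python3 - <<'E'
from h import *
s=shot('wrist','w26'); P=grid(s)
hsv=cv2.cvtColor(s['im'],cv2.COLOR_RGB2HSV)
m=(hsv[...,0]<15)&(hsv[...,1]>190)&(hsv[...,2]>110)&(P[...,2]>.02)&(P[...,2]<.08)
Q=P[m]; print(len(Q),np.nanmedian(Q,0),boxfit(Q)); print('slope x',np.linalg.lstsq(np.c_[Q[:,:2],np.ones(len(Q))],Q[:,2],rcond=None)[0])
k=(s['im'].max(2)<60)&(P[...,2]>.004)&(P[...,2]<.05)&(abs(P[...,1]-.32)<.05)&(P[...,0]<.46)&(P[...,0]>.31)
print('rest',k.sum(),boxfit(P[k]))
crop(s,150,50,420,260,2.9,'pics/w26c.png')
E
```

```text
t: 59.15
eef_pos: [0.5193, 0.0942, 0.1897]
tool_rot: [-0.494, -0.505, -0.493, 0.508]
contact_force: [1.1, 1.3, 0.1]
gripper_width: 0.592
t: 59.65
eef_pos: [0.4139, 0.3032, 0.1895]
tool_rot: [-0.494, -0.507, -0.492, 0.507]
contact_force: [-0.2, 0.8, -0.2]
gripper_width: 0.589
t: 59.95
eef_pos: [0.4127, 0.2998, 0.1893]
tool_rot: [-0.494, -0.506, -0.492, 0.508]
contact_force: [0.3, -0.3, -0.2]
gripper_width: 0.583
1802 [0.3947 0.329  0.0447] (array([0.3903, 0.3304]), 108.30928039550781, 17.29697608947754, -8.003738403320312)
slope x [-0.0083 -0.0457  0.0629]
rest 2209 (array([0.3871, 0.3233]), 109.93399047851562, 47.63386154174805, -8.039276123046875)
```

View pics/w26c.png

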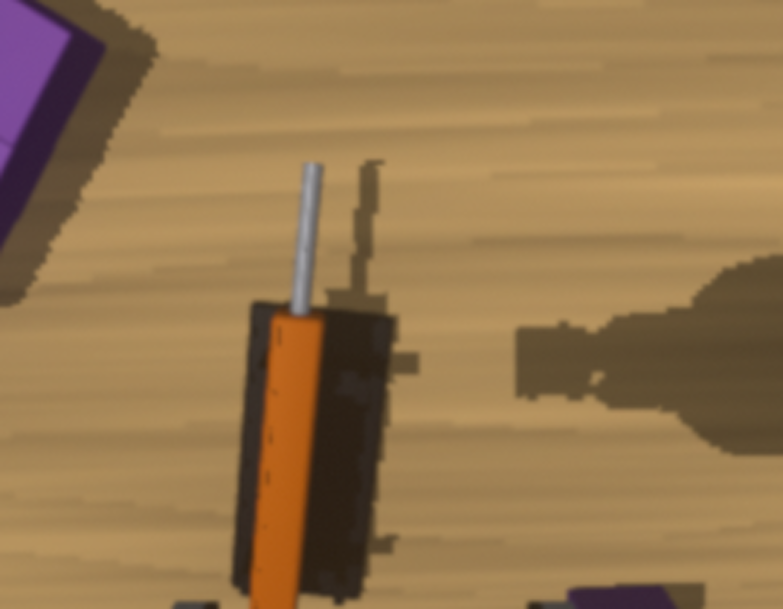

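```bash
python3 - <<'E'
from h import *
t=shot('top','t27');P=grid(t); comps(P,.072,.088,mn=300,roi=(230,140,400,210)); comps(P,.05,.065,mn=200,roi=(320,140,440,250)); comps(P,.036,.055,mn=300,roi=(380,200,470,300))
for y in (-.186,-.115,-.042,.029,.101): print('rail x at',y,(.6569+.0284*y).round(4))
E
```

```text
[282. 167.] 622 z 0.0809 c [0.6595 0.0276] L 104.9 W 35.4 ang -0.79
[253. 167.] 637 z 0.0807 c [0.6581 0.0992] L 104.1 W 38.0 ang -0.51
[310. 167.] 615 z 0.0812 c [ 0.6571 -0.0439] L 102.7 W 38.3 ang -1.05
[339. 168.] 654 z 0.0807 c [ 0.6548 -0.1172] L 103.8 W 38.9 ang -1.67
[367. 168.] 634 z 0.0809 c [ 0.6533 -0.188 ] L 103.2 W 38.9 ang 0.03
[409. 163.] 365 z 0.0576 c [ 0.6706 -0.3014] L 54.3 W 54.1 ang 36.94
[346. 225.] 372 z 0.0578 c [ 0.5114 -0.1343] L 54.4 W 51.3 ang 89.23
[428. 252.] 645 z 0.0448 c [ 0.4394 -0.3449] L 103.7 W 41.5 ang 8.72Traceback (most recent call last):
  File "<stdin>", line 3, in <module>
AttributeError: 'float' object has no attribute 'round'
```

View pics/t27.png

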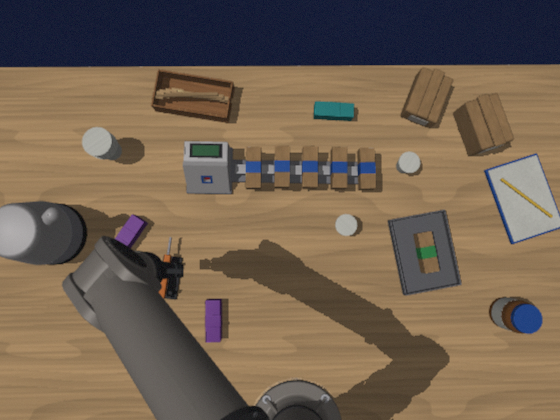

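```bash
python3 - <<'E'
from station import bot
print(bot.hand_in())
E
```

```text
the job is handed in; nothing more can be done
None
```

I did every step of the job and handed it in at about 60 s of the 210 s allowed; the hand-in gives no verdict.

**What I did**
- I lifted the green-banded carton off the rail and put it in the tray.
- I pushed the zero button with the stylus until it hit a hard stop at about 13 N, with no carton on the rail. The button travel can't be read directly, so "fully in" rests on that stop and on pictures of the pin inside the opening. By my measurement the tip went 3 mm deeper than the expected 11 mm.
- I put the stylus back in its rest.
- I laid all five blue cartons across the rail.

**Last checks**
- **Blue cartons:** all lie level, with centres within about 2 mm of the rail's centre line and within about 0.03 rad of square across it.
- **Green carton:** it lies in the tray at the tray centre, let go.
- **Cups:** both are upright and within 1 mm of where they started.
- **Stylus:** it was knocked aside after I put it back, and I left it there. It lies about 8 mm from the middle of the rest, against one prong. It is level along its length on both saddles and in line with the rest, so it is inside the stated limits. The wrist picture suggested a slight roll of about 0.05 rad about its own axis.
- **Camera disagreement:** the wrist and top cameras differ by about 2 mm, as expected from their calibration.

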